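# Load and close the curing unit

### The arm

A 7-joint arm with a two-finger parallel gripper is mounted at the origin on the work surface. World frame = base frame: x ahead of the robot, y to its left, z up, the work surface at z = 0. Lengths are in m, angles in rad, forces in N, time in s.
With the tool pointing down it reaches from about 0.425 to 0.875 m from the base axis. Payload 4.7 kg.
Tool frame: the origin (TCP) lies at the very end of the fingers, on their centre line; the grasp point (between the pads) lies 19 mm behind it; z points along the fingers, y is the line along which they close (so a half turn about z gives the same grasp; the last joint's range is limited). The gripper opens to 87 mm and grips with 3 to 60 N. Pads are 19 mm wide; open, the fingers measure 117 mm over their backs; the gripper's body (75 mm by 190 mm) begins 51 mm behind the grasp point.
Start: joints at [1.277, 0.321, -0.07, 1.45, 0.023, 1.371, -0.057], TCP at [0.197, -0.619, 0.198] pointing down, gripper open.
Joint ranges: [-2.86, 2.86], [-0.3, 2.09], [-1.38, 1.24], [0.06, 2.45], [-1.56, 4.7], [0.09, 2.05], [-2.69, 2.69]. Speed limits (rad/s): [2.57, 2.57, 3.14, 3.14, 3.14, 3.14, 3.14].

### API

Orientations are given as a rotation vector (axis times angle).
In Python, from bench import ctrl, get_image, job gives the robot as it stands.
- The arm moves only by the shell command python3 -m crank 'ROWS' [FORCE]. ROWS is JSON, a list that holds one entry, the list of rows, each a list of 5 numbers: the shift along the tool's x, y, z in mm, then the turn about the tool's z in rad, then the closure, from -1 (fully open) to 1 (shut), so that 0 is half open. A call has 1 to 10 rows; each row shifts and turns the commanded pose from where the row before left it, along the tool's axes as they then stand; what a row does not reach is not made up. A row lasts 1/12 s, in which the tool goes at most 41.7 mm and 7.16 degrees, less where a joint would pass 70% of its speed; a pose out of reach is approached as far as the arm can. A call with a gripper value outside its range is refused whole. The fingers move at their own pace and stop on an object; FORCE is the grip in N (left out, the last holds). Time passes only in rows, so rows that do not move let the fingers close. It gives the time, the measured TCP pose, the force, the opening and the grip force at its end, in the units of the state.
- ctrl.get_state(): the state, without advancing time (a new reading comes with each control period).
- get_image(name): name is "side" or "top" or "wrist"; returns a dict with "pixels" (480x640x3 uint8, red, green, blue), "fx", "fy", "cx", "cy" (pixels), "T" (4x4, takes a point from camera to world coordinates); the wrist camera has in their place "T_tool_cam" (4x4, takes a point from camera to tool coordinates, whose origin is the TCP and whose axes are the flange's). Camera axes: x right, y down, z forward; pixel columns grow to the right and rows downward; lengths in m; the calibration is good to about 2 mm. A picture is of the moment at which its call begins: read the wrist's pose just before it. There is no depth.
- job.close_job(): hands the job in; it is judged then, once.
The state is a dict: "time": time; "joint_positions": joint angles; "qd": joint speeds; "joint_torque": joint torques, N m; "position": TCP position; "tool_rot": TCP orientation; "ft_force": force on the tool from outside, world axes, zero at the start; "torque": the same for the moment, N m; "grip_width": opening from 0.0 (shut) to 1.0 (fully open); "grip_force": force on a finger pad.
Only numpy, scipy, OpenCV 4.12 (cv2) and the standard library are available. Lean on these libraries where they do the work, as an engineer would, in place of code of your own. Each camera call takes 0.05 s, during which the arm holds its last target. There are 200 camera calls.

### The job

Pull the brown printed replica out of the blue slanted holder and lay it flat side down in the two white cradles inside the curing unit, then close the amber lid fully and, after that, press the red clamp lever all the way down over it. The print is brittle: grip it and set it down gently, without forcing. Leave everything else on the table alone.

Things in the scene. Friction and masses are not known exactly. Their poses are not given: they have to be found in the camera images.
- print: Brittle brown replica (grip it with 10 to 20 N), 160 mm long (x), 24 wide (y), 120 g. Origin: mid-length on its flat underside; z out of its upper face. Handle x -10 to 80 mm, 24 thick, orange band; blade x -80 to -10 mm, 10 thick, same flat underside. Balances at x 17 mm. Starts blade down in the sleeve, x 40 degrees from vertical, underside on the lower wall: pull it out along its x.
- holder: Fixed slanted drip holder: white base 110 x 90 x 12 mm, origin at the centre of its underside, with a blue sleeve 40 x 24 mm outside that leans towards the holder's +x, 40 degrees from vertical. The print has about 3 mm play each side in it. A tongue 16 mm wide, 5 mm thick continues the lower wall under the print to the print's x = 25 mm.
- sleeve_mouth (a point): Middle of the sleeve's mouth on its lower inner wall: the print's x = -25 mm lies here at the start, so 105 mm of it stands out and 55 mm is inside.
- unit: Fixed curing unit, a grey open box 192 mm (x) by 130 mm (y) outside, walls 6 mm, rim 56 mm and floor 12 mm above the table. Origin: centre of its underside. Its front (clamp side, -x) faces the robot at zero yaw; the lid hinges on the +x rim. Inside length 180 mm.
- cradles (a point): Where the middle of the print's underside belongs (print along the unit's x, either way round): on the unit's axis, 24 mm above the table, midway between two white cradles at x = -58 and +58 mm, each 14 mm thick, with a slot 29 mm wide whose bottom is 24 mm and whose cheeks end 36 mm above the table. Between the cradles the fingers have room down to the floor.
- lid (a joint): Hinge of the amber lid (196 mm long, 130 wide, 8 thick, 200 g), rad: 0 closed flat on the rim; starts 1.5 to 1.75 open, about upright. Stays where it is left: about 0.26 N m of friction. A black lip, 30 mm wide, sticks out 24 mm beyond its front edge, 43 mm to the unit's +y of the middle.
- lid_hinge (a point): Middle of the lid's hinge axis (along the unit's y), 96 mm towards +x from the unit's centre, 56 mm above the table; the lid's inner face is in the plane of this axis, its outer face 8 mm from it.
- lid_edge (a point): Middle of the lid's front edge on its outer (upper when closed) face, 196 mm from the hinge.
- clamp (a joint): Hinge of the stiff cam clamp lever with red grip, rad: starts 1.4 to 1.7 open (1.57 is upright, more leans away from the lid), 0 closed, lying level over the lid's front (towards the unit's +x), where it stops hard. It stays where it is left: friction 0.45 N m, so about 5 to 7 N at the red grip moves it.
- clamp_pivot (a point): Middle of the clamp's hinge axis (along the unit's y), 113 mm towards -x from the unit's centre, 76 mm above the table.
- clamp_tip (a point): Middle of the free end of the clamp lever, about 90 mm from its pivot. The outer 34 mm is a red grip 22 mm wide (y) and 16 mm thick; the rest is a steel bar 14 mm wide and 12 mm thick.
- jar: Bystander, loose, to be left alone: white jar with a blue lid, 74 mm across, 85 mm high; origin at the centre of its underside.
- roller: Bystander, loose, to be left alone: light wooden roller standing on end, 56 mm across, 110 mm high; origin at the centre of its underside.
- wax_block: Bystander, loose, to be left alone: white block, 100 x 60 x 40 mm; origin at the centre of its underside.
- brush: Bystander, loose, to be left alone: brush lying flat, handle to its -x.
- screwdriver: Bystander, loose, to be left alone: screwdriver lying flat, handle to its -x.
- cup: Bystander, loose, to be left alone: clear plastic cup, 72 mm across, 80 mm high; origin at the centre of its underside.
- parts_bin: Bystander, loose, to be left alone: yellow open bin, 110 x 160 x 60 mm; origin at the centre of its underside.
Things that resemble listed ones, but are neither listed nor needed, are in the scene too. Several things have the shape of the print; the one meant has the colours described above.

How it is judged:
On the way, in this order (a step that is already met when the one before it is completed fails the run):
1. the print lies flat in both cradles, let go, with the lid still open (x of print in the frame of unit between -0.012 and 0.012 m and y of print in the frame of unit between -0.005 and 0.005 m and z of print in the frame of unit between 0.02 and 0.0275 m and angle between the x axis of print and the x axis of unit, either way round below 0.08 rad and angle between print's own z axis and vertical below 0.08 rad and contact force between the fingers and print below 0.2 N and value of joint lid above 0.5 rad), for 0.2 s.
2. the lid is fully closed, with the clamp still open (value of joint lid below 0.04 rad and value of joint clamp above 0.5 rad), for 0.1 s.
3. the clamp is fully down (value of joint clamp below 0.08 rad), for 0.2 s.
At the end, for the whole second after the job is handed in: The print rests flat side down in both cradle slots (underside 24 mm above the unit's base within 4 mm, sideways within 5 mm, lengthways within 12 mm, level and along the unit within 0.08 rad, at rest), the lid is closed (below 0.04 rad) and the clamp is down (below 0.08 rad) (x of print in the frame of unit between -0.012 and 0.012 m and y of print in the frame of unit between -0.005 and 0.005 m and z of print in the frame of unit between 0.02 and 0.0275 m and angle between the x axis of print and the x axis of unit, either way round below 0.08 rad and angle between print's own z axis and vertical below 0.08 rad and value of joint lid below 0.04 rad and value of joint clamp below 0.08 rad and linear speed of print below 0.02 m/s); the robot touches nothing.
It fails at once if the brittle print is squeezed or pressed with more than 60 N (contact force between print and anything else above 60 N).
It fails at once if a bystander is moved by more than 30 mm (distance of any of jar, roller, wax_block, brush, screwdriver, cup, parts_bin from where it was at the start of the episode above 0.03 m).
It also fails if it takes over 72 s, if anything falls off the work surface, if the arm or the gripper's body presses on something with over 40 N, if the wrist force passes 120 N, or if a joint passes its speed limit or range.

## Working session

There is one attempt and no reset: what is moved stays moved. The work goes in short steps, Python scripts to look and compute and a shell command to move; the robot and the scene stay as the last step left them, time stands still between calls to the robot, and variables do not carry over. Pictures are saved under pics/ and viewed, at most 10 in all, crops included, and the job is handed in when it is done.

```bash
mkdir -p pics; ls; python3 - <<'E'
from bench import ctrl,get_image
import cv2,json,numpy as np,pickle
s=ctrl.get_state();print(s)
d={}
for n in("side","top"):
    i=get_image(n);d[n]=i;cv2.imwrite(f"pics/{n}0.png",i["pixels"][:,:,::-1]);print(n,i["fx"],i["fy"],i["cx"],i["cy"],i["T"])
pickle.dump(d,open("cams.pkl","wb"))
i=get_image("wrist");print(i["T_tool_cam"],i["fx"])
E
```

```text
pics
{'time': 0.0, 'joint_positions': array([ 1.2770774 ,  0.32184761, -0.07004695,  1.45169745,  0.02259314,
        1.3708244 , -0.05687329]), 'qd': array([-0.00014115,  0.00069279,  0.00216696, -0.00125052, -0.00133601,
        0.00026591,  0.00074909]), 'joint_torque': array([-3.15005782e-04, -4.91291749e+01, -4.03981721e-01, -3.12528169e+01,
       -6.39115996e-02,  4.35171963e-02,  1.92136604e-04]), 'position': array([ 0.19667706, -0.61887533,  0.19693404]), 'tool_rot': array([-3.10252687e+00, -4.81347387e-01,  6.42950749e-04]), 'ft_force': array([ 0.29517784, -0.26611729, -0.21370479]), 'torque': array([ 0.0299373 , -0.01043727, -0.01865925]), 'grip_force': 0.0, 'grip_width': 1.001561982843587}
side 617.8510278165758 617.8510278165758 314.46994254468854 238.49052634885865 [[-0.7957699  -0.45788885  0.39634337 -0.03289526]
 [-0.60557436  0.59573511 -0.5276167   0.80322503]
 [ 0.00547414 -0.65987687 -0.75135381  1.23711012]
 [ 0.          0.          0.          1.        ]]
top 606.1549027765694 606.1549027765694 338.19356078791225 248.8196161564209 [[ 2.11898368e-02 -9.75126237e-01  2.20635021e-01  1.38477890e-01]
 [-9.99766357e-01 -2.16094873e-02  5.11740779e-04  4.75986342e-03]
 [ 4.26879783e-03 -2.20594315e-01 -9.75356307e-01  1.98179288e+00]
 [ 0.00000000e+00  0.00000000e+00  0.00000000e+00  1.00000000e+00]]
[[ 3.75428891e-04 -9.53534091e-01 -3.01284910e-01  8.40632092e-02]
 [ 9.99999822e-01  2.18541241e-04  5.54433014e-04  8.74830535e-05]
 [-4.62827601e-04 -3.01285064e-01  9.53534003e-01 -1.86761440e-01]
 [ 0.00000000e+00  0.00000000e+00  0.00000000e+00  1.00000000e+00]] 380.79351571251306
```

View pics/side0.png

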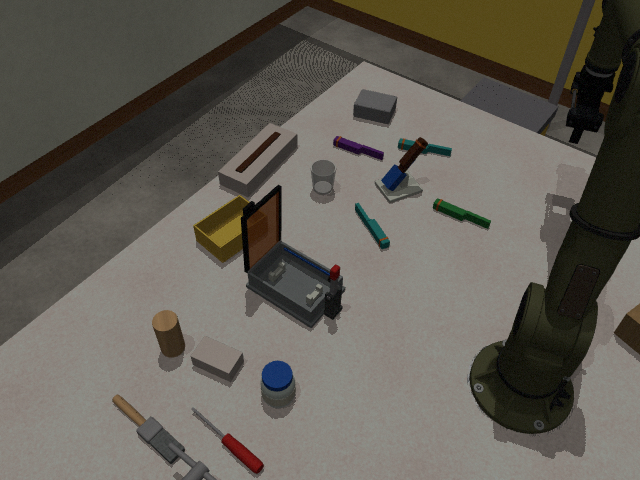

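View pics/top0.png

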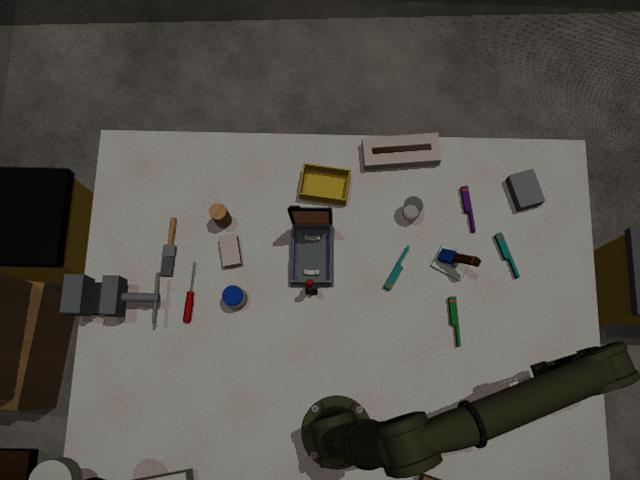

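Side view: the brown print is at (413,153), in the blue sleeve (395,178) on the white base. The unit is at (293,280), with its lid up at (262,230) and the red clamp at (335,272). Print-shaped candidates are purple (358,147), teal (425,147), teal (372,225), green (461,213), and brown (413,153). Only the last is brown and in the blue holder. I'll confirm that in an enlarged crop.

```bash
cat >cam.py <<'E'
import pickle,cv2,numpy as np
D=pickle.load(open("cams.pkl","rb"))
def crop(im,x,y,w,h,s): return cv2.resize(im[y:y+h,x:x+w],None,fx=s,fy=s,interpolation=cv2.INTER_CUBIC)
def ray(c,u,v):
    T=c["T"];d=T[:3,:3]@[(u-c["cx"])/c["fx"],(v-c["cy"])/c["fy"],1];return T[:3,3],d
def atz(c,u,v,z):
    o,d=ray(c,u,v);return o+d*(z-o[2])/d[2]
def proj(c,P):
    q=np.linalg.inv(c["T"])@np.append(P,1);return np.array([c["fx"]*q[0]/q[2]+c["cx"],c["fy"]*q[1]/q[2]+c["cy"]])
E
python3 - <<'E'
from cam import *
s=D["side"]["pixels"][:,:,::-1];t=D["top"]["pixels"][:,:,::-1]
cv2.imwrite("pics/h.png",np.hstack([crop(s,365,125,80,100,5),crop(t,420,220,80,100,5)]))
cv2.imwrite("pics/u.png",np.hstack([crop(s,235,180,120,150,4)[:, :],crop(t,275,195,80,150,4)]))
E
```

```text
(no output)
```

View pics/h.png

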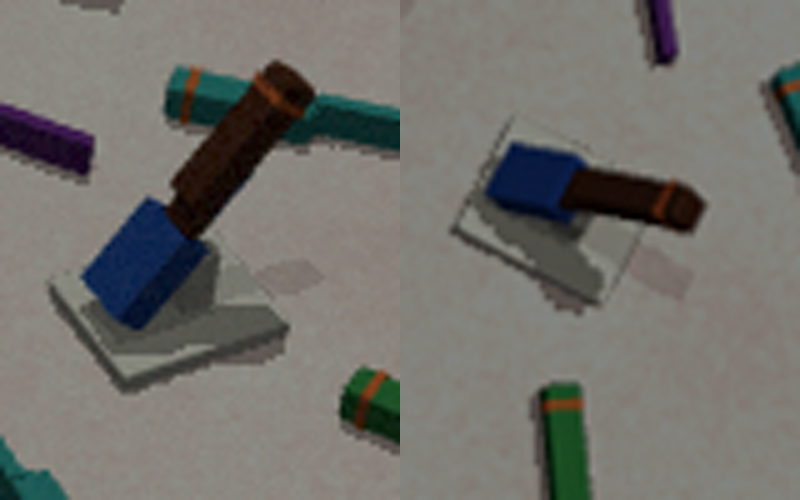

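View pics/u.png

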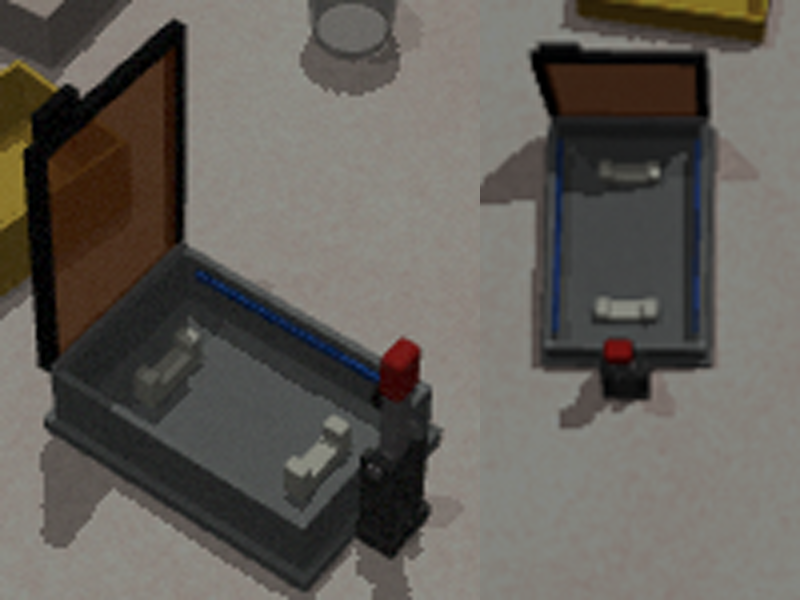

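The crops confirm the target: a dark brown handle with an orange band, in the blue sleeve. Next I'll estimate the poses.

```bash
cat >>cam.py <<'E'
from scipy.optimize import least_squares
S=lambda u,v:("side",u,v)
def tri(obs):
    A=[];b=[]
    for n,u,v in obs:
        o,d=ray(D[n],u,v);d=d/np.linalg.norm(d);M=np.eye(3)-np.outer(d,d);A.append(M);b.append(M@o)
    A=sum(A);return np.linalg.solve(A,sum(b))
hs=lambda u,v:("side",365+u/5,125+v/5)
ht=lambda u,v:("top",420+(u-400)/5,220+v/5)
us=lambda u,v:("side",235+u/4,180+v/4)
ut=lambda u,v:("top",275+(u-480)/4,195+v/4)
E
python3 - <<'E'
from cam import *
np.set_printoptions(precision=4,suppress=True)
a=lambda o,z:atz(D[o[0]],o[1],o[2],z)
print("base side L F R",a(hs(52,281),.012),a(hs(125,376),.012),a(hs(288,325),.012))
print("base top L,T,B,R",a(ht(452,230),.012),a(ht(513,118),.012),a(ht(603,303),.012),a(ht(645,235),.012))
print("print end",tri([hs(290,85),ht(688,208)]),"mouth",tri([hs(178,220),ht(573,190)]))
print("band ",tri([hs(278,95),ht(665,203)]))
print("rim top BL BR FL FR",*[a(ut(*p),.056) for p in[(552,118),(712,118),(545,350),(713,350)]])
print("rim side BR",a(us(185,250),.056),"cradles top n f",a(ut(626,300),.033),a(ut(630,168),.033))
print("cradles side n f",a(us(318,460),.033),a(us(168,362),.033))
print("lid R corner",tri([us(182,22),ut(707,56)]),"lid L",tri([us(32,150),ut(536,52)]))
print("clamp tip",tri([us(402,348),ut(619,345)]))
E
```

```text
base side L F R [ 0.6072 -0.3383  0.012 ] [ 0.5323 -0.299   0.012 ] [ 0.4809 -0.3899  0.012 ]
base top L,T,B,R [ 0.5325 -0.3008  0.012 ] [ 0.6097 -0.3425  0.012 ] [ 0.4856 -0.3998  0.012 ] [ 0.5319 -0.4287  0.012 ]
print end [ 0.5232 -0.4276  0.1411] mouth [ 0.5494 -0.3706  0.0679]
band  [ 0.5242 -0.4133  0.1436]
rim top BL BR FL FR [0.6527 0.156  0.056 ] [0.6557 0.0246 0.056 ] [0.4597 0.1543 0.056 ] [0.4627 0.0193 0.056 ]
rim side BR [0.6486 0.0358 0.056 ] cradles top n f [0.5064 0.0915 0.033 ] [0.6175 0.0917 0.033 ]
cradles side n f [0.4929 0.1013 0.033 ] [0.612  0.0984 0.033 ]
lid R corner [0.6508 0.0269 0.2475] lid L [0.6519 0.1546 0.2465]
clamp tip [0.4455 0.0895 0.1654]
```

```bash
cat >go.py <<'E'
# python3 go.py x y z [tool x yaw deg] : prints remaining shift (tool axes, mm) and turn (rad)
import sys,numpy as np
from scipy.spatial.transform import Rotation as R
from bench import ctrl
def rem(t,yaw=None):
    s=ctrl.get_state();M=R.from_rotvec(s["tool_rot"]).as_matrix()
    d=M.T@(np.array(t)-s["position"])*1000
    y=np.degrees(np.arctan2(M[1,0],M[0,0]))
    o="t %.2f pos %s yaw %.2f tilt %.2f grip %.3f gf %.1f F %s q %s\n -> shift %s"%(s["time"],np.round(s["position"],4),y,np.degrees(np.arccos(-M[2,2])),s["grip_width"],s["grip_force"],np.round(s["ft_force"],1),np.round(s["joint_positions"],2),np.round(d,1))
    if yaw is not None:o+=" turn %.3f"%-np.radians((yaw-y+180)%360-180)
    print(o)
if __name__=="__main__":
    a=list(map(float,sys.argv[1:]));rem(a[:3],a[3] if len(a)>3 else None)
E
python3 -m crank '[[[38.7,-10.2,-5.3,0,-1],[38.7,-10.2,-5.3,0,-1],[38.7,-10.2,-5.3,0,-1],[38.7,-10.2,-5.3,0,-1],[38.7,-10.2,-5.3,0,-1],[38.7,-10.2,-5.3,0,-1],[38.7,-10.2,-5.3,0,-1],[38.7,-10.2,-5.3,0,-1],[38.7,-10.2,-5.3,0,-1],[38.7,-10.2,-5.3,0,-1]]]' 15 
python3 -m crank '[[[0,0,0,-0.114,-1],[0,0,0,-0.114,-1],[0,0,0,-0.114,-1],[0,0,0,-0.114,-1],[0,0,0,-0.114,-1],[0,0,0,-0.114,-1],[0,0,0,-0.114,-1],[0,0,0,0,-1]]]'
python3 go.py .535 -.405 .25 63
```

```text
time: 0.98
position: [0.536, -0.4037, 0.2511]
tool_rot: [-3.104, -0.481, 0.001]
ft_force: [1.2, -1.6, 0.2]
grip_width: 1.001
grip_force: 0.0
time: 1.65
position: [0.5346, -0.4049, 0.2505]
tool_rot: [-2.67, -1.653, 0.0]
ft_force: [0.5, -0.8, -0.8]
grip_width: 1.002
grip_force: 0.0
t 1.65 pos [ 0.5346 -0.4049  0.2505] yaw 63.52 tilt 0.05 grip 1.002 gf 0.0 F [ 0.5 -0.8 -0.8] q [ 0.89  0.37 -0.38  1.3   0.14  1.49  0.06]
 -> shift [0.1 0.4 0.5] turn 0.009
```

Accurate. Now a wrist look.

```bash
cat >>cam.py <<'E'
def wrist(tag):
    from bench import ctrl,get_image
    from scipy.spatial.transform import Rotation as R
    s=ctrl.get_state();i=get_image("wrist")
    T=np.eye(4);T[:3,:3]=R.from_rotvec(s["tool_rot"]).as_matrix();T[:3,3]=s["position"]
    i["T"]=T@i["T_tool_cam"];D[tag]=i;pickle.dump(D,open("cams.pkl","wb"))
    cv2.imwrite(f"pics/{tag}.png",i["pixels"][:,:,::-1]);return i
E
python3 -c "
from cam import *
wrist('w1')"
```

```text
(no output)
```

View pics/w1.png

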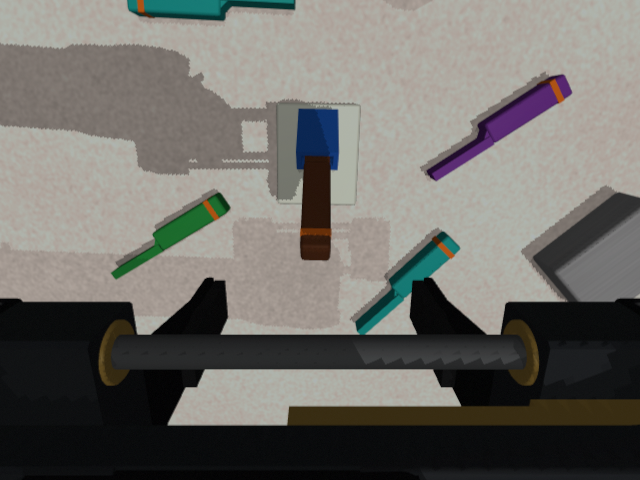

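Wrist view: the brown print is at (301–331, 157–260), with its end edge at row 260. The holder base corners are (277,103), (360,105), (357,205) and (277,205). It's aligned with the tool to within a degree or two.

```bash
python3 - <<'E'
from cam import *
np.set_printoptions(precision=4,suppress=True)
c=D["w1"]
P=[atz(c,u,v,.012) for u,v in[(277,103),(360,105),(357,205),(277,205)]]
print(*P,"centre",sum(P)/4)
for e in(P[3]-P[0],P[2]-P[1]):print(np.linalg.norm(e),np.degrees(np.arctan2(e[1],e[0])))
e=P[1]-P[0];print(np.linalg.norm(e),np.degrees(np.arctan2(e[1],e[0])))
# fit print: mouth pos(3)+yaw, from end-face points
obs=[(c,(301,260),(80,-12,0)),(c,(330,260),(80,12,0)),(c,(304,158),None)]
side=D["side"];top=D["top"]
def pt(p,q):
    x,y,z=np.array(q)/1000;a=p[3];h=np.array([np.cos(a),np.sin(a),0]);k=np.array([0,0,1]);l=np.cross(k,h)
    s40,c40=np.sin(np.radians(40)),np.cos(np.radians(40))
    return p[:3]+(x+.025)*(s40*h+c40*k)+z*(-c40*h+s40*k)+y*l
f=lambda p:np.concatenate([proj(c,pt(p,(80,0,0)))-(315.5,260),(proj(c,pt(p,(80,0,24)))-(316,240))*.3,
 (proj(c,pt(p,(-10,0,24)))-(317.5,157))*[1,.3],
 proj(side,pt(p,(80,0,12)))-hs(293,88)[1:], proj(top,pt(p,(80,0,12)))-ht(690,210)[1:],
 proj(side,pt(p,(-10,0,24)))-hs(180,188)[1:]])
r=least_squares(f,[.55,-.37,.068,np.radians(-117)]);print(r.x,np.degrees(r.x[3]),r.fun)
g=pt(r.x,(38,0,12));print("grasp38",g,"end",pt(r.x,(80,0,12)))
E
```

```text
[ 0.5381 -0.3012  0.012 ] [ 0.6158 -0.3421  0.012 ] [ 0.5676 -0.4392  0.012 ] [ 0.4857 -0.3984  0.012 ] centre [ 0.5518 -0.3702  0.012 ]
0.11042229347521665 -118.33570493488662
0.108350224567978 -116.38645094995354
0.08777404783970216 -27.76890287768621
[ 0.5494 -0.3746  0.0577 -2.0579] -117.90692042825322 [-0.2873 -0.0808 -0.1259  1.6046  0.0923  1.1624 -0.4978 -1.5823 -0.4439
 -0.1654 -1.6517  2.0482]
grasp38 [ 0.5347 -0.4023  0.1136] end [ 0.5221 -0.4262  0.1458]
```

```bash
python3 go.py .535 -.4025 .0945 62.6
python3 -m crank '[[[2,0,31,0.007,-1],[0,0,31,0.007,-1],[0,0,31,0,-1],[0,0,31,0,-1],[0,0,31,0,-0.5],[0,0,0,0,-0.1],[0,0,0,0,-0.1],[0,0,0,0,-0.1]]]' 15
python3 go.py .535 -.4025 .0945 62.6
```

```text
t 1.70 pos [ 0.5346 -0.405   0.2506] yaw 63.22 tilt 0.04 grip 1.004 gf 0.0 F [ 0.4 -0.4  0.1] q [ 0.89  0.37 -0.38  1.3   0.14  1.49  0.05]
 -> shift [  2.4  -0.7 156.1] turn 0.011
time: 2.37
position: [0.5368, -0.4039, 0.098]
tool_rot: [2.684, 1.628, 0.002]
ft_force: [0.4, 0.0, 1.8]
grip_width: 0.778
grip_force: 0.0
t 2.37 pos [ 0.5368 -0.4039  0.098 ] yaw 62.47 tilt 0.14 grip 0.778 gf 0.0 F [0.4 0.  1.8] q [ 0.88  0.45 -0.37  1.51  0.17  1.21  0.01]
 -> shift [ 0.4 -2.2  3.5] turn -0.002
```

```bash

python3 -m crank '[[[0,-2,3,0,-0.1],[0,0,0,0,0.2],[0,0,0,0,0.4],[0,0,0,0,0.6],[0,0,0,0,0.8],[0,0,0,0,1],[0,0,0,0,1],[0,0,0,0,1],[0,0,0,0,1],[0,0,0,0,1]]]' 15
python3 go.py .535 -.4025 .0945 62.6
```

```text
time: 3.2
position: [0.534, -0.4024, 0.0933]
tool_rot: [2.685, 1.631, -0.0]
ft_force: [-0.2, 0.9, 1.3]
grip_width: 0.273
grip_force: 15.0
t 3.20 pos [ 0.534  -0.4024  0.0933] yaw 62.55 tilt 0.01 grip 0.273 gf 15.0 F [-0.2  0.9  1.3] q [ 0.89  0.45 -0.37  1.52  0.17  1.21  0.01]
 -> shift [ 0.4  1.  -1.2] turn -0.001
```

```bash

python3 -m crank '[[[-3,0,-3.6,0,1],[-6,0,-7.2,0,1],[-6,0,-7.2,0,1],[-6,0,-7.2,0,1],[-6,0,-7.2,0,1],[-6,0,-7.2,0,1],[-6,0,-7.2,0,1],[-6,0,-7.2,0,1],[-6,0,-7.2,0,1],[0,0,-20,0,1]]]' 15
python3 -m crank '[[[0,0,-20,0,1],[0,0,-20,0,1],[0,0,-20,0,1],[0,0,0,0,1]]]' 15
python3 go.py .50 -.07 .2 0
python3 -c "
from cam import *
i=wrist('w2');c=D['side'];from bench import get_image
g=get_image('side')['pixels'][:,:,::-1]
cv2.imwrite('pics/w2b.png',np.hstack([cv2.resize(i['pixels'][:,:,::-1],(400,300)),crop(g,360,60,134,100,3)[:300,:400]]))"
```

```text
time: 4.03
position: [0.5075, -0.4489, 0.1722]
tool_rot: [-2.683, -1.626, 0.005]
ft_force: [-0.7, 0.6, -1.1]
grip_width: 0.273
grip_force: 15.0
time: 4.37
position: [0.512, -0.4493, 0.2398]
tool_rot: [2.679, 1.626, 0.004]
ft_force: [0.5, -0.1, -0.1]
grip_width: 0.274
grip_force: 15.0
t 4.37 pos [ 0.512  -0.4493  0.2398] yaw 62.53 tilt 0.46 grip 0.274 gf 15.0 F [ 0.5 -0.1 -0.1] q [ 0.94  0.39 -0.36  1.3   0.14  1.47  0.11]
 -> shift [ 331.1 -185.9   37.7] turn 1.091
```

View pics/w2b.png

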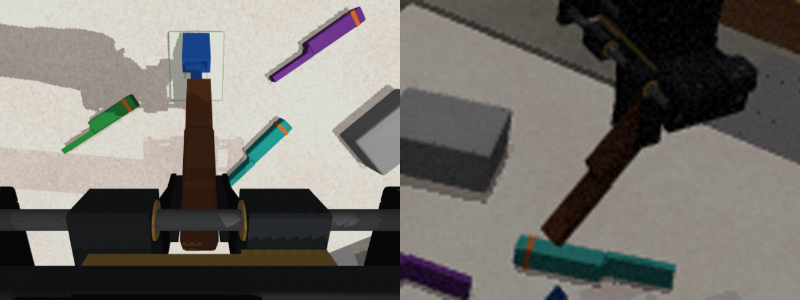

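The print is out and still tilted in the grip, blade down. I'll carry it to the clear table between holder and unit, level it against the table there, then regrip.

```bash

python3 -m crank '[[[0,0,0,0.121,1],[0,0,0,0.121,1],[0,0,0,0.121,1],[0,0,0,0.121,1],[0,0,0,0.121,1],[0,0,0,0.121,1],[0,0,0,0.121,1],[0,0,0,0.121,1],[0,0,0,0.121,1],[0,0,0,0,1]]]' 15
python3 -m crank '[[[0,-38,0,0,1],[0,-38,0,0,1],[0,-38,0,0,1],[0,-38,0,0,1],[0,-38,0,0,1],[0,-38,0,0,1],[0,-38,0,0,1],[0,-38,0,0,1],[0,-38,0,0,1],[0,-38,0,0,1]]]' 15
python3 -m crank '[[[0,0,0,0,1],[0,0,0,0,1]]]' 15
python3 go.py .52 -.07 .1 0
python3 -c "
from cam import *
from bench import get_image
i=get_image('side');D['s2']=i;pickle.dump(D,open('cams.pkl','wb'))
cv2.imwrite('pics/s2.png',crop(i['pixels'][:,:,::-1],300,80,200,150,4))"
```

```text
time: 5.3
position: [0.5095, -0.4473, 0.2323]
tool_rot: [-3.14, 0.001, 0.004]
ft_force: [-0.2, -0.8, -0.7]
grip_width: 0.276
grip_force: 15.0
time: 6.13
position: [0.5084, -0.0659, 0.2334]
tool_rot: [3.141, 0.01, -0.002]
ft_force: [0.8, -0.1, -0.8]
grip_width: 0.276
grip_force: 15.0
time: 6.3
position: [0.5089, -0.0646, 0.2337]
tool_rot: [3.141, 0.019, -0.001]
ft_force: [0.2, -1.6, -0.5]
grip_width: 0.273
grip_force: 15.0
t 6.30 pos [ 0.5089 -0.0646  0.2337] yaw 0.68 tilt 0.05 grip 0.273 gf 15.0 F [ 0.2 -1.6 -0.5] q [ 0.52  0.03 -0.45  1.72  0.02  1.4  -1.49]
 -> shift [ 11.1   5.5 133.7] turn 0.012
```

View pics/s2.png

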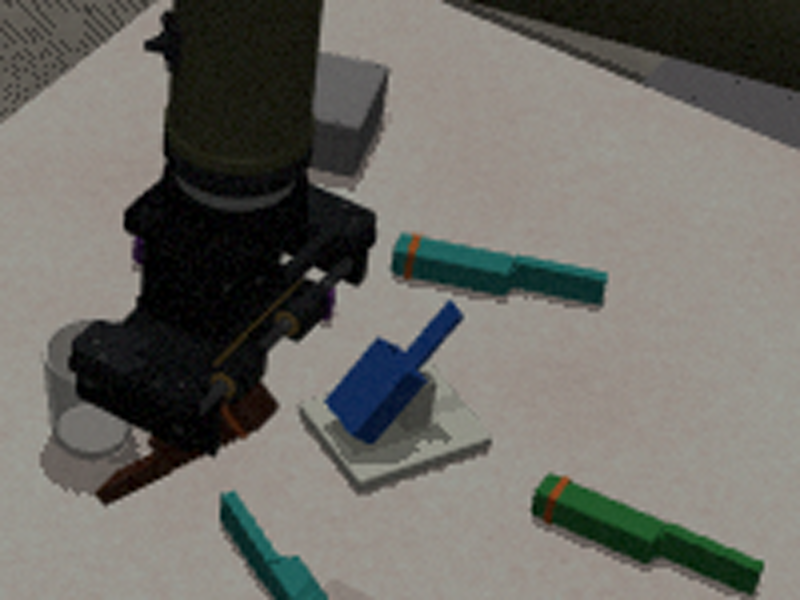

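```bash
python3 - <<'E'
from cam import *
c=D["s2"]
for u,v in[(103,500),(275,405),(245,435)]:
    o,d=ray(c,300+u/4,80+v/4);print(o+d*(-.065-o[1])/d[1])
E
python3 -m crank '[[[0,5,30,0.012,1],[0,0,30,0,1],[0,0,30,0,1],[0,0,30,0,1],[0,0,20,0,1],[0,0,0,0,1]]]' 15
python3 go.py .52 -.07 .1 0
```

```text
[ 0.58544556 -0.065       0.14912226]
[ 0.47063133 -0.065       0.29553883]
[ 0.48817754 -0.065       0.26215958]
time: 6.85
position: [0.5049, -0.0742, 0.0889]
tool_rot: [-3.14, 0.016, 0.016]
ft_force: [-1.4, -0.2, -0.3]
grip_width: 0.278
grip_force: 15.0
t 6.85 pos [ 0.5049 -0.0742  0.0889] yaw -0.59 tilt 0.58 grip 0.278 gf 15.0 F [-1.4 -0.2 -0.3] q [ 0.51  0.14 -0.44  1.91  0.07  1.12 -1.54]
 -> shift [ 15.   -4.3 -11.2] turn -0.010
```

```bash

python3 -m crank '[[[8,-4,2,-0.01,1],[7,0,7,0,1],[0,0,0,0,1],[-5,0,4,0,1],[-5.5,0,4.5,0,1],[-5.5,0,4.5,0,1],[-4.5,0,5,0,1],[-4.5,0,5,0,1],[-4.5,0,5.5,0,1],[0,0,0,0,1]]]' 15
python3 go.py .475 -.07 .004 0
python3 -c "
from cam import *
from bench import get_image
i=get_image('side');D['s3']=i;pickle.dump(D,open('cams.pkl','wb'))
cv2.imwrite('pics/s3.png',crop(i['pixels'][:,:,::-1],300,150,120,90,5))"
```

```text
time: 7.68
position: [0.492, -0.0688, 0.0561]
tool_rot: [3.141, 0.001, -0.006]
ft_force: [-1.9, 0.7, 2.5]
grip_width: 0.274
grip_force: 15.0
t 7.68 pos [ 0.492  -0.0688  0.0561] yaw 0.03 tilt 0.22 grip 0.274 gf 15.0 F [-1.9  0.7  2.5] q [ 0.51  0.15 -0.45  1.97  0.08  1.04 -1.55]
 -> shift [-16.8   1.1  52.1] turn 0.001
```

View pics/s3.png

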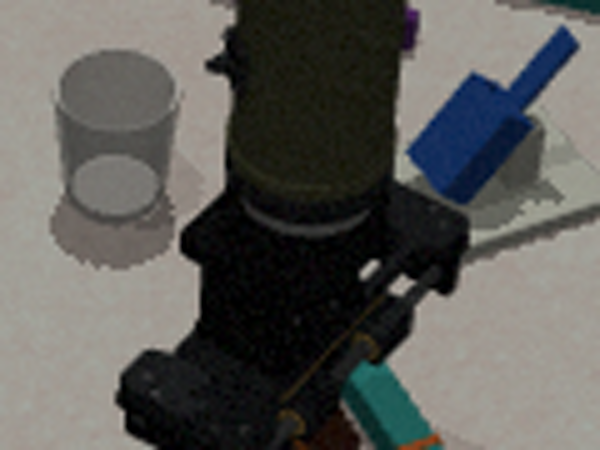

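```bash

python3 -m crank '[[[-4,0,6,0,1],[-4,0,6,0,1],[-3,0,6,0,1],[-2.5,0,6.5,0,1],[-2.5,0,6.5,0,1],[-2,0,6.5,0,1],[-1,0,5,0,1],[-1,0,5,0,1],[0,0,3,0,1],[0,0,0,0,1]]]' 15
python3 go.py .475 -.07 .004 0
python3 - <<'E'
from cam import *
c=wrist('w3');hsv=cv2.cvtColor(c["pixels"],cv2.COLOR_RGB2HSV)
# brown mask
m=cv2.inRange(hsv,(3,120,20),(14,255,130));n,l,st,ce=cv2.connectedComponentsWithStats(m)
for k in range(1,n):
    if st[k,4]>60:print(st[k],ce[k])
E
```

```text
time: 8.57
position: [0.4747, -0.0686, 0.0055]
tool_rot: [-3.141, -0.001, 0.001]
ft_force: [0.5, -0.5, -0.1]
grip_width: 0.276
grip_force: 15.0
t 8.57 pos [ 0.4747 -0.0686  0.0055] yaw 0.05 tilt 0.04 grip 0.276 gf 15.0 F [ 0.5 -0.5 -0.1] q [ 0.5   0.18 -0.44  2.06  0.1   0.92 -1.56]
 -> shift [0.3 1.4 1.5] turn 0.001
[  290    33    57   301 16387] [318.25898578 184.29688167]
[463 275  49  46 331] [477.32024169 290.32930514]
[ 291  369   56   33 1759] [318.12677658 384.61739625]
```

```bash
python3 - <<'E'
from cam import *
np.set_printoptions(precision=4,suppress=True)
c=D["w3"];hsv=cv2.cvtColor(c["pixels"],cv2.COLOR_RGB2HSV);m=cv2.inRange(hsv,(3,120,20),(14,255,130))
for z in(.0,.01,.02,.03):print(z,atz(c,318,33,z))
for r in range(36,420,12):
    x=np.where(m[r,285:355]>0)[0]
    if len(x)>5:
        u0,u1=285+x[0],286+x[-1]
        # height giving 24 mm width
        o,d0=ray(c,u0,r+.5);_,d1=ray(c,u1,r+.5);k=.024/np.linalg.norm(d1-d0);print(r,u0,u1,o+(d0+d1)/2*k)
E
```

```text
0.0 [ 0.5937 -0.0682  0.    ]
0.01 [ 0.5919 -0.0682  0.01  ]
0.02 [ 0.5901 -0.0682  0.02  ]
0.03 [ 0.5883 -0.0683  0.03  ]
36 292 346 [ 0.5915 -0.0687  0.0043]
48 291 346 [ 0.5859 -0.0685  0.0093]
60 291 346 [ 0.5809 -0.0685  0.0109]
72 292 346 [ 0.5763 -0.0687  0.0092]
84 292 346 [ 0.5712 -0.0687  0.0108]
96 292 346 [ 0.5661 -0.0687  0.0124]
108 292 345 [ 0.561  -0.0685  0.0106]
120 292 346 [ 0.5559 -0.0687  0.0156]
132 292 345 [ 0.5507 -0.0685  0.0139]
144 292 345 [ 0.5455 -0.0685  0.0155]
156 292 345 [ 0.5403 -0.0685  0.0172]
168 292 345 [ 0.5351 -0.0685  0.0188]
180 292 345 [ 0.53   -0.0685  0.0205]
192 292 345 [ 0.5248 -0.0685  0.0221]
204 291 347 [ 0.5217 -0.0687  0.0328]
216 291 347 [ 0.5168 -0.0688  0.0343]
228 291 346 [ 0.511  -0.0685  0.033 ]
240 291 346 [ 0.506  -0.0686  0.0346]
252 291 347 [ 0.5021 -0.0688  0.039 ]
264 291 346 [ 0.4961 -0.0686  0.0378]
276 291 346 [ 0.4911 -0.0686  0.0393]
288 291 347 [ 0.4874 -0.0688  0.0436]
300 291 347 [ 0.4825 -0.0688  0.0452]
312 291 347 [ 0.4776 -0.0688  0.0467]
324 291 347 [ 0.4727 -0.0688  0.0483]
372 291 347 [ 0.4531 -0.0688  0.0545]
384 292 345 [ 0.4419 -0.0686  0.0483]
396 292 345 [ 0.4367 -0.0686  0.05  ]
```

```bash

python3 -m crank '[[[0,0,3,0,1],[0,0,0,0,1],[0,0,0,0,1]]]' 4
python3 -m crank '[[[0,0,0,0,0.42],[0,0,0,0,0.40],[0,0,0,0,0.38],[0,0,0,0,0.36],[0,0,0,0,0.3],[0,0,0,0,0.2],[0,0,0,0,0.1],[0,0,0,0,0],[0,0,0,0,0]]]' 4
python3 go.py .50 -.07 .004 0
python3 - <<'E'
from cam import *
np.set_printoptions(precision=4,suppress=True)
c=wrist('w4')
hsv=cv2.cvtColor(c["pixels"],cv2.COLOR_RGB2HSV);m=cv2.inRange(hsv,(3,120,20),(14,255,130))
for r in range(24,330,12):
    x=np.where(m[r,250:390]>0)[0]
    if len(x)>5:
        u0,u1=250+x[0],251+x[-1]
        o,d0=ray(c,u0,r+.5);_,d1=ray(c,u1,r+.5);k=.024/np.linalg.norm(d1-d0);print(r,u0,u1,o+(d0+d1)/2*k)
E
```

```text
time: 8.87
position: [0.4752, -0.0686, 0.0032]
tool_rot: [3.142, 0.001, 0.001]
ft_force: [0.0, 0.4, -1.3]
grip_width: 0.275
grip_force: 4.0
time: 9.62
position: [0.4749, -0.0687, 0.0032]
tool_rot: [3.141, 0.001, 0.0]
ft_force: [0.6, 0.6, -0.8]
grip_width: 0.475
grip_force: 0.0
t 9.62 pos [ 0.4749 -0.0687  0.0032] yaw 0.05 tilt 0.01 grip 0.475 gf 0.0 F [ 0.6  0.6 -0.8] q [ 0.5   0.19 -0.44  2.06  0.1   0.92 -1.56]
 -> shift [25.1  1.3 -0.7] turn 0.001
36 291 346 [ 0.5911 -0.0686  0.0056]
48 291 346 [ 0.5861 -0.0686  0.0072]
60 291 346 [ 0.5811 -0.0686  0.0088]
72 292 345 [ 0.5768 -0.0686  0.0036]
84 292 345 [ 0.5716 -0.0686  0.0052]
96 292 345 [ 0.5664 -0.0686  0.0068]
108 292 345 [ 0.5612 -0.0686  0.0085]
120 293 344 [ 0.5559 -0.0686  0.0031]
132 293 344 [ 0.5506 -0.0686  0.0048]
144 293 344 [ 0.5452 -0.0686  0.0065]
156 293 344 [ 0.5398 -0.0686  0.0082]
168 294 343 [ 0.5334 -0.0687  0.0025]
180 294 343 [ 0.5278 -0.0687  0.0043]
192 294 343 [ 0.5222 -0.0687  0.006 ]
204 293 344 [ 0.5182 -0.0687  0.015 ]
216 293 344 [ 0.5129 -0.0687  0.0167]
228 293 344 [ 0.5075 -0.0687  0.0184]
240 294 344 [ 0.501  -0.0689  0.0167]
252 294 343 [ 0.4942 -0.0687  0.0149]
264 294 343 [ 0.4886 -0.0687  0.0167]
276 294 343 [ 0.483  -0.0687  0.0184]
288 295 343 [ 0.4757 -0.069   0.0167]
300 295 342 [ 0.468  -0.0687  0.0148]
312 295 342 [ 0.4622 -0.0687  0.0167]
324 295 342 [ 0.4563 -0.0687  0.0185]
```

View pics/w4.png

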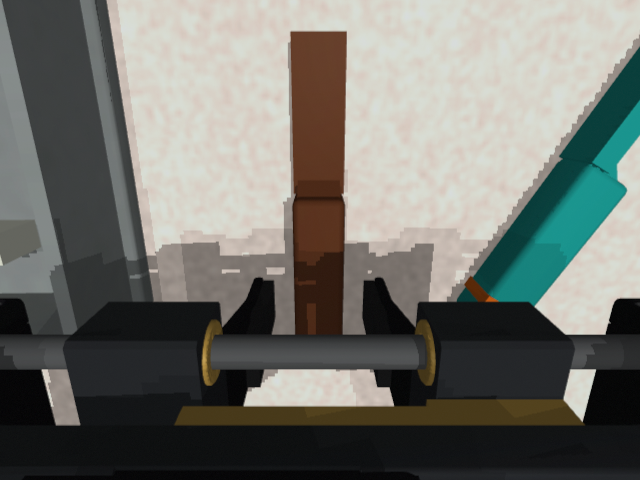

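Flat on the table: tip edge at row 33, step at row 197, handle centred at column 318. Next I'll look at the unit from above with the empty gripper.

```bash

python3 -m crank '[[[0,0,-30,0,0],[0,0,-30,0,0],[3,-20,-30,0,0],[3,-20,-30,0,0],[3,-20,-30,0,0],[3,-20,-30,0,0],[3,-20,-30,0,0],[3,-20,-30,0,0],[3,-20,-30,0,0],[4,-19,-27,0,0]]]' 4
python3 -m crank '[[[0,0,0,0,0],[0,0,0,0,0],[0,0,0,0,0]]]' 4
python3 go.py .50 .09 .3 0
python3 - <<'E'
from cam import *
wrist('w5')
E
```

```text
time: 10.5
position: [0.4997, 0.0916, 0.3024]
tool_rot: [3.141, 0.002, 0.002]
ft_force: [0.7, -0.8, 0.9]
grip_width: 0.499
grip_force: 0.0
time: 10.75
position: [0.4994, 0.0897, 0.2994]
tool_rot: [3.141, 0.001, -0.002]
ft_force: [0.3, -0.5, 0.6]
grip_width: 0.493
grip_force: 0.0
t 10.75 pos [0.4994 0.0897 0.2994] yaw 0.03 tilt 0.08 grip 0.493 gf 0.0 F [ 0.3 -0.5  0.6] q [ 0.37  0.01 -0.6   1.61  0.01  1.52 -1.8 ]
 -> shift [ 0.6 -0.3 -0.6] turn 0.000
```

View pics/w5.png

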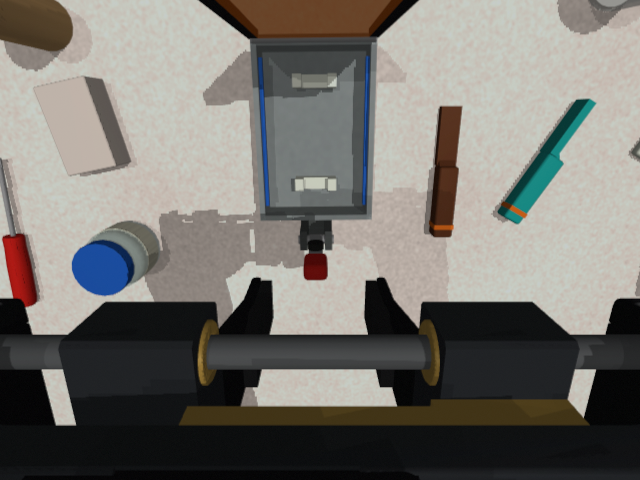

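The unit rim spans about (251–376, 40) to (262–372, 217). Cradles are at (314,80) and (315,184), the clamp tip is red at (316,266), and the print lies undisturbed at (446,170). I'll refine these with thresholds.

```bash
python3 - <<'E'
from cam import *
np.set_printoptions(precision=4,suppress=True)
c=D["w5"];p=c["pixels"];g=p.min(2).astype(int)
for (y0,y1) in((70,92),(172,196)):
    m=(g[y0:y1,285:345]>120).astype(np.uint8);ys,xs=np.where(m);a=[285+xs.min(),286+xs.max(),y0+ys.min(),y0+ys.max()+1]
    print(a)
    for r in range(y0,y1,2):print(r,"".join("#" if v>175 else "+" if v>120 else "." for v in g[r,285:345]))
# outer grey wall edges per row
for r in(60,100,140,180):
    print(r,[int(v) for v in g[r,242:276]],[int(v) for v in g[r,352:386]])
hsv=cv2.cvtColor(p,cv2.COLOR_RGB2HSV);m=cv2.inRange(hsv,(2,100,20),(14,255,200));m[:,:425]=0;m[:,470:]=0;m[245:]=0
for r in range(100,240,8):
    x=np.where(m[r])[0]
    if len(x):
        z=.01 if r<165 else .024;print(r,x[0],x[-1]+1,atz(c,(x[0]+x[-1]+1)/2,r+.5,z))
ys=np.where(m[:,430:465].any(1))[0];print("rows",ys.min(),ys.max(),atz(c,450,ys.min(),.01))
E
```

```text
[np.int64(292), np.int64(345), np.int64(77), np.int64(92)]
70 ............................................................
72 ............................................................
74 ............................................................
76 ............................................................
78 .......+++++...............................+++++++++........
80 .......++++++++............................++++++##+........
82 .......+++++++++...........................++++####+...+++++
84 ........++++++++..++++++++++++++++++++++++.++######+...+++++
86 ........++++++....++++++++++++++++++++++++++++++++++....++++
88 .......................................................+++++
90 .......................................................+++++
[np.int64(295), np.int64(345), np.int64(172), np.int64(192)]
172 ...........................+................................
174 ...........+................................................
176 ............................................................
178 ...................#####################+++......+..........
180 ..........+#
[... 1762 characters left out ...]
 189, 185, 182]
108 440 461 [ 0.5892 -0.0675  0.01  ]
116 439 460 [ 0.5802 -0.0673  0.01  ]
124 438 460 [ 0.571  -0.0677  0.01  ]
132 438 459 [ 0.5617 -0.068   0.01  ]
140 437 458 [ 0.5522 -0.0678  0.01  ]
148 436 457 [ 0.5427 -0.0676  0.01  ]
156 435 456 [ 0.533  -0.0673  0.01  ]
164 436 455 [ 0.5233 -0.0683  0.01  ]
172 435 458 [ 0.5154 -0.0659  0.024 ]
180 434 457 [ 0.5057 -0.0656  0.024 ]
188 433 456 [ 0.4958 -0.0654  0.024 ]
196 433 455 [ 0.4859 -0.0658  0.024 ]
204 432 454 [ 0.4757 -0.0656  0.024 ]
212 431 453 [ 0.4655 -0.0653  0.024 ]
220 429 452 [ 0.4551 -0.0645  0.024 ]
228 430 454 [ 0.4446 -0.0674  0.024 ]
236 434 449 [ 0.4339 -0.0678  0.024 ]
rows 107 236 [ 0.5909 -0.0668  0.01  ]
```

```bash
python3 - <<'E'
from cam import *
np.set_printoptions(precision=4,suppress=True)
c=D["w5"];print(c["cx"],c["cy"])
n=atz(c,315.8,184.5,.036);f=atz(c,314.1,82,.036);print("cradle",n,f,(n+f)/2,np.degrees(np.arctan2(f[1]-n[1],f[0]-n[0])))
# edges in x: near cradle top rows 180..188, far 78..87?
print([atz(c,315,r,.036)[0] for r in(179.3,190)],[atz(c,315,r,.036)[0] for r in(77,87.5)])
for z in(.03,.045):
  q=[atz(c,u,r,z) for r,u in((60,313.6),(100,314.25),(140,314.7),(180,315.2))]
  print(z,q[0],q[-1],np.degrees(np.arctan2(q[0][1]-q[-1][1],q[0][0]-q[-1][0])))
g=c["pixels"].min(2).astype(int);print(g[30:50,314],g[205:225,290],g[205:225,350])
for r in(40,46,212,217):print(r,atz(c,315,r,.056))
hsv=cv2.cvtColor(c["pixels"],cv2.COLOR_RGB2HSV);m=cv2.inRange(hsv,(0,150,40),(6,255,255))|cv2.inRange(hsv,(174,150,40),(180,255,255));ys,xs=np.where(m[225:300,295:335]);print("red",xs.min()+295,xs.max()+296,ys.min()+225,ys.max()+226)
E
```

```text
318.33617380313063 233.9968825974671
cradle [0.5028 0.0924 0.036 ] [0.6165 0.0942 0.036 ] [0.5597 0.0933 0.036 ] 0.8773692446177086
[np.float64(0.5090501707553501), np.float64(0.4962090907750914)] [np.float64(0.6216043481120803), np.float64(0.6108389203404597)]
0.03 [0.6394 0.0947 0.03  ] [0.5072 0.0932 0.03  ] 0.6679131827437591
0.045 [0.6376 0.0946 0.045 ] [0.5097 0.0931 0.045 ] 0.6679131827437603
[40 40 40 32 18 18 18 50 69 68 64 59 63 68 63 51 46 44 45 46] [120 101  70  58  58  58  57  57  58  59  91 116 101  78  78 105 123 123
 126 129] [ 97  74  56  56  56  56  56  55  56  73  98 107 107 107 128 151 161 163
 164 165]
40 [0.6549 0.093  0.056 ]
46 [0.6494 0.093  0.056 ]
212 [0.4742 0.0933 0.056 ]
217 [0.4682 0.0933 0.056 ]
red 304 327 254 280
```

```bash

python3 -m crank '[[[-3,32,20,0,0],[-3,32,20,0,0],[-3,32,25,0,0],[-3,32,30,0,0],[-3,30.4,30,0,0],[0,0,35,0,0],[0,0,35,0,0],[0,0,35,0,0],[0,0,30,0,0],[0,0,0,0,0]]]' 4
python3 go.py .484 -.0687 .003 0
```

```text
time: 11.63
position: [0.4779, -0.0659, 0.0356]
tool_rot: [-3.139, 0.002, 0.022]
ft_force: [-2.0, -0.0, -0.2]
grip_width: 0.5
grip_force: 0.0
t 11.63 pos [ 0.4779 -0.0659  0.0356] yaw -0.06 tilt 0.81 grip 0.500 gf 0.0 F [-2.  -0.  -0.2] q [ 0.5   0.15 -0.45  2.01  0.08  1.   -1.55]
 -> shift [ 6.6  2.8 32.5] turn -0.001
```

```bash

python3 -m crank '[[[3,2,10,0,0],[3,0.8,10,0,0],[0,0,9,0,0],[0,0,0,0,0],[0,0,0,0,0]]]' 12
python3 go.py .484 -.0687 .004 0
```

```text
time: 12.05
position: [0.4914, -0.0684, 0.0139]
tool_rot: [3.142, 0.001, 0.0]
ft_force: [-0.6, -0.6, -0.1]
grip_width: 0.499
grip_force: 0.0
t 12.05 pos [ 0.4914 -0.0684  0.0139] yaw 0.04 tilt 0.01 grip 0.499 gf 0.0 F [-0.6 -0.6 -0.1] q [ 0.49  0.2  -0.44  2.01  0.11  0.95 -1.57]
 -> shift [-7.4  0.3  9.9] turn 0.001
```

```bash

python3 -m crank '[[[-7,0,5,0,0],[0,0,5,0,0],[0,0,0,0,0],[0,0,0,0,0.2],[0,0,0,0,0.4],[0,0,0,0,1],[0,0,0,0,1],[0,0,0,0,1],[0,0,0,0,1]]]' 14
python3 go.py .484 -.0687 .004 0
python3 -m crank '[[[0,0,-10,0,1],[0,0,-25,0,1],[0,0,-25,0,1],[0,0,-25,0,1],[0,0,-25,0,1],[0,0,-10,0,1],[0,0,0,0,1],[0,0,0,0,1]]]' 14
python3 go.py .5315 .0935 .12 0.75
python3 - <<'E'
from cam import *
np.set_printoptions(precision=4,suppress=True)
c=wrist('w6')
hsv=cv2.cvtColor(c["pixels"],cv2.COLOR_RGB2HSV);m=cv2.inRange(hsv,(3,120,20),(14,255,150))
for r in range(12,330,12):
    x=np.where(m[r,250:390]>0)[0]
    if len(x)>5:
        u0,u1=250+x[0],251+x[-1]
        o,d0=ray(c,u0,r+.5);_,d1=ray(c,u1,r+.5);k=.024/np.linalg.norm(d1-d0);print(r,u0,u1,o+(d0+d1)/2*k)
E
```

```text
time: 12.8
position: [0.4843, -0.0684, 0.0037]
tool_rot: [3.141, 0.001, 0.0]
ft_force: [-0.0, 0.8, -0.7]
grip_width: 0.133
grip_force: 0.0
t 12.80 pos [ 0.4843 -0.0684  0.0037] yaw 0.05 tilt 0.01 grip 0.133 gf 0.0 F [-0.   0.8 -0.7] q [ 0.5   0.2  -0.44  2.04  0.11  0.92 -1.57]
 -> shift [-0.3  0.3 -0.3] turn 0.001
time: 13.47
position: [0.4841, -0.0685, 0.1236]
tool_rot: [3.141, 0.001, 0.001]
ft_force: [-0.4, 0.1, -0.4]
grip_width: 0.006
grip_force: 0.0
t 13.47 pos [ 0.4841 -0.0685  0.1236] yaw 0.04 tilt 0.04 grip 0.006 gf 0.0 F [-0.4  0.1 -0.4] q [ 0.53  0.05 -0.45  1.92  0.02  1.17 -1.5 ]
 -> shift [  47.5 -161.9    3.6] turn -0.012
84 303 334 [ 0.5898 -0.0685 -0.0056]
96 303 334 [ 0.581  -0.0686 -0.0028]
108 303 334 [ 0.5721 -0.0686  0.    ]
120 304 334 [ 0.5631 -0.069  -0.0074]
132 304 334 [ 0.5539 -0.069  -0.0045]
144 304 334 [ 0.5448 -0.069  -0.0016]
156 304 334 [ 0.5356 -0.069   0.0012]
168 304 333 [ 0.525  -0.0686 -0.0064]
180 304 334 [ 0.5173 -0.069   0.007 ]
192 304 334 [ 0.5081 -0.069   0.0099]
204 304 334 [ 0.499  -0.069   0.0128]
216 304 333 [ 0.4871 -0.0687  0.0055]
228 304 333 [ 0.4777 -0.0687  0.0085]
240 305 333 [ 0.4646 -0.0691  0.0008]
252 305 333 [ 0.4548 -0.0691  0.0039]
264 305 333 [ 0.445  -0.0691  0.007 ]
276 305 333 [ 0.4352 -0.0691  0.0101]
```

The fingers closed without holding the print, which is still lying where it was. I'll retry in steps and watch the width and force.

```bash

python3 -m crank '[[[0,0,0,0,0],[0,0,0,0,0],[0,0,0,0,0],[0,0,0,0,0],[0,0,0,0,0],[0,0,0,0,0],[0,0,0,0,0],[0,0,0,0,0]]]' 14
python3 -m crank '[[[0,0,30,0,0],[0,0,30,0,0],[0,0,30,0,0],[0,0,20,0,0],[0,0,10,0,0],[0,0,0,0,0],[0,0,0,0,0],[0,0,0,0,0]]]' 14
python3 -m crank '[[[0,0,2,0,0.2],[0,0,0,0,0.2],[0,0,0,0,0.4],[0,0,0,0,0.4],[0,0,0,0,0.4]]]' 14
python3 -m crank '[[[0,0,0,0,0.5],[0,0,0,0,0.5]]]' 14
python3 go.py .484 -.0687 .003 0
python3 - <<'E'
from cam import *
np.set_printoptions(precision=4,suppress=True)
c=wrist('w7')
hsv=cv2.cvtColor(c["pixels"],cv2.COLOR_RGB2HSV);m=cv2.inRange(hsv,(3,120,20),(14,255,150))
for r in range(20,330,20):
    x=np.where(m[r,250:390]>0)[0]
    if len(x)>5: print(r,250+x[0],251+x[-1],end="; ")
g=c["pixels"].max(2)
for r in (290,310,325):print(r,[int(v) for v in g[r,240:400:3]])
E
```

```text
time: 14.18
position: [0.4842, -0.0684, 0.1236]
tool_rot: [3.141, 0.001, 0.0]
ft_force: [-0.4, -0.3, 0.3]
grip_width: 0.473
grip_force: 0.0
time: 14.85
position: [0.4856, -0.0685, 0.0051]
tool_rot: [3.141, 0.001, 0.004]
ft_force: [-0.2, 0.3, 0.1]
grip_width: 0.498
grip_force: 0.0
time: 15.27
position: [0.4844, -0.0685, 0.0019]
tool_rot: [3.141, 0.001, 0.001]
ft_force: [0.1, -0.3, 0.1]
grip_width: 0.32
grip_force: 0.0
time: 15.43
position: [0.4842, -0.0684, 0.0017]
tool_rot: [3.141, 0.001, 0.0]
ft_force: [-0.2, 0.2, -0.4]
grip_width: 0.266
grip_force: 0.0
t 15.43 pos [ 0.4842 -0.0684  0.0017] yaw 0.05 tilt 0.01 grip 0.266 gf 0.0 F [-0.2  0.2 -0.4] q [ 0.5   0.21 -0.44  2.04  0.11  0.92 -1.58]
 -> shift [-0.2  0.3 -1.3] turn 0.001
60 292 347; 80 292 346; 100 293 346; 120 293 345; 140 294 345; 160 294 344; 180 294 344; 200 295 344; 220 295 343; 240 294 344; 260 294 344; 280 295 344; 300 295 344; 320 296 343; 290 [133, 133, 128, 127, 129, 130, 128, 129, 130, 128, 117, 8, 8, 10, 15, 16, 16, 16, 68, 45, 50, 49, 50, 50, 49, 49, 50, 49, 49, 49, 49, 50, 49, 47, 43, 14, 14, 14, 12, 10, 10, 9, 83, 123, 123, 124, 124, 123, 123, 126, 123, 121, 123, 122]
310 [20, 19, 20, 22, 19, 43, 123, 23, 6, 7, 9, 9, 13, 14, 14, 13, 15, 14, 44, 45, 49, 48, 48, 49, 49, 49, 49, 48, 49, 49, 48, 49, 48, 47, 40, 11, 13, 13, 13, 11, 13, 9, 7, 8, 9, 9, 126, 91, 17, 21, 21, 20, 20, 21]
325 [21, 21, 19, 92, 86, 84, 6, 9, 8, 9, 10, 8, 14, 14, 14, 14, 14, 13, 121, 45, 48, 49, 50, 49, 48, 49, 49, 48, 49, 48, 49, 48, 49, 46, 48, 11, 14, 14, 14, 14, 15, 10, 8, 8, 8, 9, 8, 71, 72, 91, 17, 20, 20, 21]
```

```bash

python3 -m crank '[[[0,0,0,0,0.55],[0,0,0,0,0.55],[0,0,0,0,0.6],[0,0,0,0,0.6]]]' 14
python3 - <<'E'
from cam import *
np.set_printoptions(precision=4,suppress=True)
c=wrist('w8')
hsv=cv2.cvtColor(c["pixels"],cv2.COLOR_RGB2HSV);m=cv2.inRange(hsv,(3,120,20),(14,255,150))
for r in range(20,330,20):
    x=np.where(m[r,250:390]>0)[0]
    if len(x)>5: print(r,250+x[0],251+x[-1],end="; ")
g=c["pixels"].max(2)
for r in (290,310,325):print(r,[int(v) for v in g[r,270:370:2]])
E
```

```text
time: 15.82
position: [0.4841, -0.0684, 0.0016]
tool_rot: [3.142, 0.001, -0.0]
ft_force: [-0.2, -0.3, 1.0]
grip_width: 0.206
grip_force: 0.0
60 292 347; 80 292 346; 100 293 346; 120 293 345; 140 294 345; 160 294 344; 180 294 344; 200 295 344; 220 295 343; 240 294 344; 260 294 344; 280 298 342; 300 300 338; 320 300 338; 290 [125, 125, 126, 117, 9, 10, 10, 10, 10, 16, 16, 15, 15, 15, 17, 49, 49, 49, 49, 49, 49, 48, 49, 50, 49, 49, 49, 49, 50, 48, 49, 50, 48, 49, 20, 15, 12, 12, 12, 13, 11, 11, 7, 9, 7, 79, 161, 162, 163, 123]
310 [8, 10, 7, 8, 8, 8, 13, 14, 13, 12, 14, 12, 11, 11, 12, 48, 48, 48, 48, 48, 48, 49, 48, 48, 48, 49, 48, 48, 47, 48, 48, 48, 47, 48, 12, 12, 12, 14, 14, 14, 12, 13, 13, 7, 9, 8, 7, 8, 7, 7]
325 [8, 8, 9, 9, 9, 9, 12, 12, 13, 12, 15, 14, 13, 12, 18, 46, 48, 48, 47, 48, 48, 48, 48, 48, 47, 48, 48, 49, 48, 48, 47, 48, 48, 48, 28, 11, 14, 14, 12, 14, 13, 14, 13, 9, 8, 10, 7, 11, 7, 9]
```

```bash

python3 -m crank '[[[0,0,0,0,0],[0,0,0,0,0],[0,0,0,0,0],[0,0,0,0,0],[0,0,0,0,0]]]' 14
python3 -m crank '[[[0,0,2,0,0],[0,0,2,0,0],[0,0,0,0,0],[0,0,0,0,0]]]' 14
python3 -m crank '[[[0,0,2,0,0],[0,0,2,0,0],[0,0,0,0,0],[0,0,0,0,0]]]' 14
```

```text
time: 16.28
position: [0.4841, -0.0684, 0.0016]
tool_rot: [3.142, 0.001, -0.0]
ft_force: [-0.4, -0.6, 0.8]
grip_width: 0.465
grip_force: 0.0
time: 16.62
position: [0.4839, -0.0683, -0.0027]
tool_rot: [-3.142, -0.001, 0.001]
ft_force: [-0.8, 0.1, -0.6]
grip_width: 0.501
grip_force: 0.0
time: 16.95
position: [0.484, -0.0684, -0.0066]
tool_rot: [-3.142, -0.001, 0.001]
ft_force: [-0.0, -0.2, -0.5]
grip_width: 0.497
grip_force: 0.0
```

```bash

for i in 1 2 3; do python3 -m crank '[[[0,0,2,0,0],[0,0,2,0,0],[0,0,0,0,0]]]' 14 | egrep "posi|force"; done
```

```text
position: [0.4838, -0.0684, -0.0108]
ft_force: [0.5, -0.5, -0.7]
grip_force: 0.0
position: [0.4838, -0.0683, -0.0149]
ft_force: [-1.6, -0.1, -1.0]
grip_force: 0.0
position: [0.4838, -0.0684, -0.0188]
ft_force: [-1.2, -0.0, 0.3]
grip_force: 0.0
```

The physical fingertips end roughly 20–25 mm short of the reported TCP: no contact at −19 mm, and the fingers passed over the print's top. Closing at this depth now.

```bash

python3 -m crank '[[[0,0,0,0,0.2],[0,0,0,0,0.4],[0,0,0,0,0.6],[0,0,0,0,0.8],[0,0,0,0,1],[0,0,0,0,1],[0,0,0,0,1]]]' 14
```

```text
time: 18.28
position: [0.4842, -0.0684, -0.0183]
tool_rot: [3.141, 0.001, 0.0]
ft_force: [-0.1, 0.0, 0.4]
grip_width: 0.272
grip_force: 14.0
```

```bash

python3 -m crank '[[[0,0,-10,0,1],[0,0,-20,0,1],[0,0,-30,0,1],[12,0,-30,0,1],[18,0,-30,0,1],[18,-20,0,0,1],[0,-30,0,0,1],[0,0,0,0,1],[0,0,0,0,1]]]' 14
python3 go.py .5315 .0935 .10 0.75
python3 -m crank '[[[0,-30,0,-0.013,1],[0,-30,0,0,1],[0,-30,0,0,1],[0,-20,0,0,1],[0,0,0,0,1],[0,0,0,0,1],[0,0,0,0,1]]]' 14
python3 go.py .5315 .0935 .0065 0.75
python3 - <<'E'
from cam import *
np.set_printoptions(precision=4,suppress=True)
c=wrist('w9')
hsv=cv2.cvtColor(c["pixels"],cv2.COLOR_RGB2HSV);m=cv2.inRange(hsv,(3,120,20),(14,255,150))
for r in range(0,330,15):
    x=np.where(m[r,230:410]>0)[0]
    if len(x)>5: print(r,230+x[0],231+x[-1],end="; ")
g=c["pixels"].min(2)
ys,xs=np.where((g>150)[60:240,270:370]);print(xs.min()+270,xs.max()+270,ys.min()+60,ys.max()+60)
for r in range(30,240,3):print(r,"".join("#" if v>150 else "+" if v>100 else "." for v in g[r,270:370]))
E
```

```text
time: 19.03
position: [0.532, -0.0159, 0.1022]
tool_rot: [-3.141, -0.008, -0.0]
ft_force: [-0.2, -0.5, -0.2]
grip_width: 0.275
grip_force: 14.0
t 19.03 pos [ 0.532  -0.0159  0.1022] yaw 0.30 tilt 0.03 grip 0.275 gf 14.0 F [-0.2 -0.5 -0.2] q [ 0.43  0.17 -0.5   1.85  0.09  1.14 -1.66]
 -> shift [ 1.000e-01 -1.094e+02  2.300e+00] turn -0.008
time: 19.62
position: [0.5309, 0.0898, 0.1015]
tool_rot: [3.14, 0.019, -0.001]
ft_force: [0.4, -0.3, -1.3]
grip_width: 0.277
grip_force: 14.0
t 19.62 pos [0.5309 0.0898 0.1015] yaw 0.70 tilt 0.09 grip 0.277 gf 14.0 F [ 0.4 -0.3 -1.3] q [ 0.3   0.2  -0.57  1.83  0.12  1.15 -1.87]
 -> shift [ 0.7 -3.9 95. ] turn -0.001
0 230 410; 15 230 410; 30 230 410; 60 288 350; 75 288 349; 90 289 350; 105 289 349; 120 289 348; 135 290 348; 150 290 348; 165 290 347; 180 291 347; 195 291 347; 210 291 346; 225 293 344; 240 290 348; 255 290 347; 270 291 347; 285 291 347; 300 291 347; 315 291 346; 274 369 102 214
30 ....................................................................................................
33 ..................................................
[... 6468 characters left out ...]
...............................................+++++++++++++++++++++++
222 .............................................................................+++++++++++++++++++++++
225 ...........................................................................+++++++++++++++++++++++++
228 ............................................................................++++++++++...........+++
231 .............................................................................+...................+++
234 .................................................................................................+++
237 ................................................................................................++++
```

```bash
python3 - <<'E'
from cam import *
np.set_printoptions(precision=4,suppress=True)
c=D["w5"];print(atz(c,295.4,184,.036),atz(c,336.6,184,.036),atz(c,292,82,.036),atz(c,336,82,.036))
c=D["w9"];g=c["pixels"]
for r in(108,114):print([tuple(int(k) for k in v) for v in g[r,262:292:2]]);print([tuple(int(k) for k in v) for v in g[r,346:376:2]])
for u in(273.5,352.5):print(atz(c,u,112,.036))
print(atz(c,319,60,.10))
E
```

```text
[0.5034 0.1167 0.036 ] [0.5035 0.0677 0.036 ] [0.6165 0.1185 0.036 ] [0.6165 0.0701 0.036 ]
[(102, 106, 106), (103, 106, 106), (103, 107, 106), (103, 107, 106), (103, 107, 107), (106, 110, 110), (174, 176, 163), (174, 176, 164), (174, 176, 164), (174, 176, 163), (175, 176, 164), (175, 176, 164), (175, 176, 164), (154, 141, 126), (116, 70, 46)]
[(118, 72, 48), (129, 92, 70), (224, 225, 214), (139, 144, 144), (139, 144, 144), (140, 145, 144), (140, 146, 145), (139, 145, 144), (139, 145, 144), (140, 146, 145), (142, 149, 148), (156, 164, 162), (149, 156, 154), (148, 155, 155), (148, 155, 155)]
[(103, 106, 105), (103, 106, 105), (103, 107, 107), (103, 107, 107), (102, 108, 108), (104, 108, 109), (174, 176, 163), (174, 176, 163), (174, 176, 163), (175, 177, 164), (174, 176, 163), (174, 176, 163), (175, 177, 163), (167, 165, 152), (115, 70, 46)]
[(116, 71, 46), (132, 98, 79), (223, 224, 212), (137, 144, 141), (137, 141, 141), (138, 142, 142), (138, 144, 144), (138, 145, 144), (138, 145, 144), (139, 145, 144), (141, 147, 147), (155, 162, 162), (155, 163, 162), (156, 163, 162), (157, 163, 162)]
[0.6155 0.119  0.036 ]
[0.6162 0.0692 0.036 ]
[0.6381 0.0909 0.1   ]
```

```bash

python3 -m crank '[[[1,-3.6,0,0,1],[0,0,15,0,1],[0,0,20,0,1],[0,0,20,0,1],[0,0,15,0,1],[0,0,10,0,1],[0,0,0,0,1],[0,0,0,0,1],[0,0,0,0,1]]]' 14
python3 go.py .5315 .0933 .006 0.75
```

```text
time: 20.42
position: [0.5329, 0.0952, 0.0226]
tool_rot: [-3.141, -0.021, -0.003]
ft_force: [0.3, -0.2, -1.4]
grip_width: 0.275
grip_force: 14.0
t 20.42 pos [0.5329 0.0952 0.0226] yaw 0.76 tilt 0.09 grip 0.275 gf 14.0 F [ 0.3 -0.2 -1.4] q [ 0.26  0.3  -0.56  1.9   0.19  0.99 -1.93]
 -> shift [-1.4  1.9 16.6] turn 0.000
```

```bash

python3 -m crank '[[[-1.4,2,0,0,1],[0,0,0,0,1],[0,0,0,0,1]]]' 14
python3 go.py .5315 .0933 .006 0.75
python3 -m crank '[[[0,0,2,0,1],[0,0,2,0,1],[0,0,2,0,1],[0,0,2,0,1],[0,0,2,0,1],[0,0,0,0,1],[0,0,0,0,1]]]' 14
python3 go.py .5315 .0933 .006 0.75
```

```text
time: 20.67
position: [0.5311, 0.093, 0.0224]
tool_rot: [3.141, 0.021, 0.002]
ft_force: [-0.4, 1.0, -0.6]
grip_width: 0.274
grip_force: 14.0
t 20.67 pos [0.5311 0.093  0.0224] yaw 0.77 tilt 0.08 grip 0.274 gf 14.0 F [-0.4  1.  -0.6] q [ 0.27  0.29 -0.55  1.9   0.18  0.99 -1.93]
 -> shift [ 0.4 -0.3 16.4] turn 0.000
time: 21.25
position: [0.5303, 0.0933, 0.0113]
tool_rot: [3.141, 0.022, -0.001]
ft_force: [-0.6, -0.0, 0.1]
grip_width: 0.274
grip_force: 14.0
t 21.25 pos [0.5303 0.0933 0.0113] yaw 0.80 tilt 0.03 grip 0.274 gf 14.0 F [-0.6 -0.   0.1] q [ 0.26  0.31 -0.55  1.91  0.19  0.97 -1.93]
 -> shift [ 1.2 -0.   5.3] turn 0.001
```

```bash

python3 -m crank '[[[0,0,1.5,0,1],[0,0,1.5,0,1],[0,0,0,0,1],[0,0,0,0,1]]]' 14
python3 -m crank '[[[0,0,1.5,0,1],[0,0,0,0,1],[0,0,0,0,1]]]' 14
python3 -m crank '[[[0,0,1,0,1],[0,0,0,0,1],[0,0,0,0,1]]]' 14
```

```text
time: 21.58
position: [0.5304, 0.0932, 0.0085]
tool_rot: [3.141, 0.022, -0.0]
ft_force: [0.2, -0.2, -0.7]
grip_width: 0.275
grip_force: 14.0
time: 21.83
position: [0.5305, 0.0932, 0.007]
tool_rot: [3.141, 0.022, -0.0]
ft_force: [-0.4, 0.0, -0.9]
grip_width: 0.273
grip_force: 14.0
time: 22.08
position: [0.5305, 0.0932, 0.006]
tool_rot: [3.141, 0.022, -0.0]
ft_force: [-0.2, 0.1, -0.3]
grip_width: 0.274
grip_force: 14.0
```

```bash

python3 -m crank '[[[0,0,0.5,0,0.42],[0,0,0,0,0.4],[0,0,0,0,0.36],[0,0,0,0,0.2],[0,0,0,0,0.1],[0,0,0,0,0],[0,0,0,0,0]]]' 5
python3 -m crank '[[[0,0,-10,0,0],[0,0,-30,0,0],[0,0,-30,0,0],[0,0,-30,0,0],[0,0,-30,0,0],[0,0,-20,0,0],[0,0,0,0,0],[0,0,0,0,0]]]' 5
python3 go.py .5315 .0933 .3 0.75
python3 - <<'E'
from cam import *
np.set_printoptions(precision=4,suppress=True)
c=wrist('w10')
hsv=cv2.cvtColor(c["pixels"],cv2.COLOR_RGB2HSV);m=cv2.inRange(hsv,(3,110,20),(14,255,190))
for r in range(90,280,10):
    x=np.where(m[r,280:360]>0)[0]
    if len(x)>5:
        u0,u1=280+x[0],281+x[-1];z=.034 if r<185 else .048
        print(r,u0,u1,atz(c,(u0+u1)/2,r+.5,z), end=" ");o,d0=ray(c,u0,r+.5);_,d1=ray(c,u1,r+.5);k=.024/np.linalg.norm(d1-d0);print("zest",(o+(d0+d1)/2*k)[2])
ys=np.where(m[60:300,300:340].sum(1)>2000)[0]+60;print(ys.min(),ys.max(),atz(c,319,ys.min(),.034),atz(c,319,ys.max()+1,.036))
E
```

```text
time: 22.67
position: [0.5306, 0.0932, 0.0056]
tool_rot: [3.141, 0.022, 0.0]
ft_force: [0.2, -1.0, -0.0]
grip_width: 0.476
grip_force: 0.0
time: 23.33
position: [0.5315, 0.0935, 0.1576]
tool_rot: [3.141, 0.022, 0.006]
ft_force: [0.4, -0.1, -1.1]
grip_width: 0.5
grip_force: 0.0
t 23.33 pos [0.5315 0.0935 0.1576] yaw 0.80 tilt 0.20 grip 0.500 gf 0.0 F [ 0.4 -0.1 -1.1] q [ 0.31  0.15 -0.58  1.77  0.09  1.25 -1.85]
 -> shift [   0.5    0.2 -142.4] turn 0.001
90 304 334 [0.633  0.0944 0.034 ] zest 0.019602549104929756
100 304 334 [0.6257 0.0943 0.034 ] zest 0.021985088196667057
110 304 334 [0.6184 0.0942 0.034 ] zest 0.02436762728840436
120 304 334 [0.611  0.0941 0.034 ] zest 0.02675016638014166
130 304 334 [0.6034 0.094  0.034 ] zest 0.029132705471878906
140 304 334 [0.5958 0.0938 0.034 ] zest 0.03151524456361626
150 305 334 [0.588  0.0933 0.034 ] zest 0.023184082174598886
160 305 334 [0.5801 0.0932 0.034 ] zest 0.02564877778674096
170 305 334 [0.5721 0.0931 0.034 ] zest 0.028113473398883038
180 305 334 [0.5639 0.093  0.034 ] zest 0.030578169011025003
190 305 334 [0.5583 0.0929 0.048 ] zest 0.03304286462316708
200 305 334 [0.5503 0.0928 0.048 ] zest 0.0355075602353091
210 305 333 [0.5421 0.0931 0.048 ] zest 0.02702093178279169
220 305 333 [0.5338 0.093  0.048 ] zest 0.0295736522382245
230 305 333 [0.5254 0.0928 0.048 ] zest 0.03212637269365731
240 305 333 [0.5168 0.0927 0.048 ] zest 0.03467909314909018
250 305 333 [0.5081 0.0926 0.048 ] zest 0.037231813604522934
260 305 333 [0.4993 0.0924 0.048 ] zest 0.039784534059955745
270 305 334 [0.4903 0.0919 0.048 ] zest 0.052760429520303354
84 281 [0.6376 0.0945 0.034 ] [0.4742 0.092  0.036 ]
```

The print sits on the unit's axis, level and released. Now I'll close the fingers, go over and behind the lid, and push it shut.

```bash

python3 -m crank '[[[0,0,-36,0,1],[0,0,-36,0,1],[0,0,-36,0,1],[0,0,-38,0,1],[0,0,-10,0,1],[30,0,0,0,1],[38,0,0,0,1],[38,0,0,0,1],[38,0,0,0,1],[38,0,0,0,1]]]' 10
python3 -m crank '[[[8,0,0,0,1],[0,0,0,0,1],[0,0,0,0,1]]]' 10
python3 go.py .72 .0933 .205 0.75
```

```text
time: 24.22
position: [0.7136, 0.0952, 0.309]
tool_rot: [3.14, 0.021, -0.005]
ft_force: [1.1, 0.2, 0.8]
grip_width: 0.006
grip_force: 0.0
time: 24.47
position: [0.72, 0.0964, 0.3087]
tool_rot: [-3.141, -0.023, 0.007]
ft_force: [0.3, -0.6, 0.9]
grip_width: 0.003
grip_force: 0.0
t 24.47 pos [0.72   0.0964 0.3087] yaw 0.84 tilt 0.27 grip 0.003 gf 0.0 F [ 0.3 -0.6  0.9] q [ 0.15  0.53 -0.55  1.    0.27  1.68 -1.87]
 -> shift [  0.5   3.1 103.7] turn 0.002
```

```bash

python3 -m crank '[[[0,3,30,0,1],[0,0,30,0,1],[0,0,30,0,1],[0,0,14,0,1],[-20,0,0,0,1],[-10,0,0,0,1],[-6,0,0,0,1],[-6,0,0,0,1],[0,0,0,0,1],[0,0,0,0,1]]]' 10
python3 go.py .66 .0933 .205 0.75
python3 -m crank '[[[-6,0,0,0,1],[-6,0,0,0,1],[-6,0,0,0,1],[0,0,0,0,1]]]' 10
python3 go.py .66 .0933 .205 0.75
```

```text
time: 25.3
position: [0.6786, 0.0922, 0.2086]
tool_rot: [3.141, 0.022, 0.003]
ft_force: [-0.2, 0.4, 0.0]
grip_width: 0.008
grip_force: 0.0
t 25.30 pos [0.6786 0.0922 0.2086] yaw 0.79 tilt 0.10 grip 0.008 gf 0.0 F [-0.2  0.4  0. ] q [ 0.23  0.45 -0.56  1.32  0.24  1.44 -1.88]
 -> shift [-18.6  -1.4   3.6] turn 0.001
time: 25.63
position: [0.6597, 0.0921, 0.2077]
tool_rot: [3.141, 0.022, -0.0]
ft_force: [0.1, 0.3, -0.2]
grip_width: 0.006
grip_force: 0.0
t 25.63 pos [0.6597 0.0921 0.2077] yaw 0.81 tilt 0.03 grip 0.006 gf 0.0 F [ 0.1  0.3 -0.2] q [ 0.24  0.41 -0.57  1.38  0.22  1.42 -1.88]
 -> shift [ 0.3 -1.2  2.7] turn 0.001
```

```bash

python3 -m crank '[[[-7,-1,6,0,1],[-8,0,6.5,0,1],[-10,0,4,0,1],[-10,0,4,0,1],[-10.5,0,4,0,1],[0,0,0,0,1]]]' 10
python3 go.py .588 .0933 .166 0.75
python3 - <<'E'
from cam import *
from bench import get_image
for n in("top","side"):
    i=get_image(n)
    d=cv2.absdiff(i["pixels"],D[n]["pixels"]).max(2)
    hsv=cv2.cvtColor(i["pixels"],cv2.COLOR_RGB2HSV);m=cv2.inRange(hsv,(4,110,40),(16,255,255))
    x0,y0,x1,y1=(280,195,345,300) if n=="top" else (235,170,345,300)
    ys,xs=np.where(m[y0:y1,x0:x1]);print(n,len(xs),xs.min()+x0,xs.max()+x0,ys.min()+y0,ys.max()+y0)
E
```

```text
time: 26.13
position: [0.6134, 0.0926, 0.1829]
tool_rot: [3.141, 0.023, -0.002]
ft_force: [0.5, -1.0, 0.6]
grip_width: 0.002
grip_force: 0.0
t 26.13 pos [0.6134 0.0926 0.1829] yaw 0.84 tilt 0.09 grip 0.002 gf 0.0 F [ 0.5 -1.   0.6] q [ 0.28  0.32 -0.59  1.53  0.18  1.34 -1.88]
 -> shift [-25.4  -1.1  16.9] turn 0.001
top 81 292 314 224 277
side 629 238 339 170 299
```

```bash
python3 - <<'E'
from cam import *
from bench import get_image
i=get_image("side")["pixels"]; o=D["side"]["pixels"]
for p in (o,i):
    print()
    for r in range(176,276,4):print(r,"".join("#" if v.max()<45 else ("a" if int(v[0])-int(v[2])>35 else ".") for v in p[r,225:345:1]))
E
```

```text
176 ........................................................................................................................
180 ........................................................................................................................
184 ........................................................................................................................
188 .................................................#######................................................................
192 .............................................###########................................................................
196 ............aaaaa.......................########.aaa.###................................................................
200 ......aaaaaaaaaaaaaaaaa.............########aaaaaaaaa###................................................................
204 aaaaaaaaaaaaaaaaaaaaaa########.########.aaaaaaaaaaa#.###................................................................
208 aaaaaaaaaaaaaaaaa.#################aaaaaaaaaaaaaaaa#####........................................
[... 4450 characters left out ...]
..#############.#.#......##................................................
256 aaaaaaa.....................#####aaaaaa....#####.######.......#.######.......#..........................................
260 a.........................#####aaaa....#########.#..................#.#######......##...................................
264 .......................######a....####.##############.......................###.###.......##..................a.........
268 .....................#####.....##########.#################......................#.##.##.#.......##.......aaaaaaaaa.....
272 ......................#...############..........##################......................#.##.##.#........aaaaaaaaaa.....
```

The lid is following. I'll continue the arc.

```bash

python3 -m crank '[[[-13,-1,8,0,1],[-13,0,9,0,1],[-11,0,11,0,1],[-11,0,11,0,1],[-8,0,12,0,1],[-8,0,12.5,0,1],[0,0,0,0,1]]]' 10
python3 go.py .55 .0933 .1195 0.75
python3 -m crank '[[[-5,0,13,0,1],[-5,0,13,0,1],[-2,0,13.5,0,1],[0,0,10,0,1],[0,0,0,0,1],[0,0,0,0,1]]]' 10
python3 go.py .535 .0933 .0395 0.75
```

```text
time: 26.87
position: [0.5489, 0.0923, 0.1175]
tool_rot: [3.141, 0.022, -0.007]
ft_force: [-0.1, -0.8, 0.1]
grip_width: 0.001
grip_force: 0.0
t 26.87 pos [0.5489 0.0923 0.1175] yaw 0.82 tilt 0.26 grip 0.001 gf 0.0 F [-0.1 -0.8  0.1] q [ 0.32  0.23 -0.6   1.77  0.14  1.19 -1.88]
 -> shift [ 1.1 -1.  -2. ] turn 0.001
time: 27.37
position: [0.5396, 0.0924, 0.0701]
tool_rot: [-3.141, -0.022, 0.001]
ft_force: [-0.4, 0.4, 0.2]
grip_width: 0.007
grip_force: 0.0
t 27.37 pos [0.5396 0.0924 0.0701] yaw 0.79 tilt 0.03 grip 0.007 gf 0.0 F [-0.4  0.4  0.2] q [ 0.31  0.26 -0.6   1.84  0.16  1.09 -1.9 ]
 -> shift [-4.5 -0.9 30.6] turn 0.001
```

```bash

python3 -m crank '[[[0,0,5,0,1],[0,0,5,0,1],[0,0,5,0,1],[0,0,5,0,1],[0,0,0,0,1]]]' 10|egrep "posi|ft"
for i in 1 2 3; do python3 -m crank '[[[0,0,2.5,0,1],[0,0,2.5,0,1],[0,0,0,0,1]]]' 10|egrep "posi|ft"; done
```

```text
position: [0.5383, 0.0922, 0.0489]
ft_force: [-0.0, -0.6, -0.2]
position: [0.5389, 0.0923, 0.0447]
ft_force: [0.6, 0.5, -0.0]
position: [0.5392, 0.0924, 0.04]
ft_force: [0.1, -0.1, -0.1]
position: [0.5394, 0.0924, 0.0396]
ft_force: [-12.2, -2.6, 31.0]
```

```bash

python3 -m crank '[[[0,0,-10,0,1],[0,0,-30,0,1],[0,0,-38,0,1],[0,0,-38,0,1],[0,0,-38,0,1],[0,0,-36,0,1],[0,0,0,0,1],[-30,0,0,0,1],[-30,0,0,0,1],[-30,0,0,0,1]]]' 10
python3 -m crank '[[[-33,0,0,0,1],[0,0,0,0,1],[0,0,0,0,1]]]' 10
python3 go.py .415 .092 .115 0.75
python3 - <<'E'
from cam import *
from bench import get_image
i=get_image("side")["pixels"]
for r in range(176,286,4):print(r,"".join("#" if v.max()<45 else ("a" if int(v[0])-int(v[2])>35 else ".") for v in i[r,225:345:1]))
i=get_image("top")["pixels"]
for r in range(196,300,3):print(r,"".join("#" if v.max()<45 else ("a" if int(v[0])-int(v[2])>30 else ".") for v in i[r,280:345:1]))
E
```

```text
time: 29.37
position: [0.448, 0.0913, 0.2244]
tool_rot: [-3.141, -0.022, 0.001]
ft_force: [-0.0, 0.2, -0.4]
grip_width: 0.004
grip_force: 0.0
time: 29.62
position: [0.4154, 0.0904, 0.2253]
tool_rot: [3.139, 0.021, 0.003]
ft_force: [0.4, 0.6, 0.3]
grip_width: 0.008
grip_force: 0.0
t 29.62 pos [0.4154 0.0904 0.2253] yaw 0.78 tilt 0.18 grip 0.008 gf 0.0 F [0.4 0.6 0.3] q [ 0.39 -0.18 -0.59  1.91 -0.1   1.39 -1.72]
 -> shift [ -0.6  -1.9 110.3] turn 0.001
176 ............................................................................................................#.##########
180 ............................................................................................................############
184 .............................................................................................................###########
188 ...........................................................................................................#############
192 .......................................................................................................###########.#####
196 ............aaa
[... 4605 characters left out ...]

271 ###......#######..##.#####......###.....#####...#############....
274 ####.....########.#######.......###......####################....
277 ####......##############.....######......aaaaaaaa############....
280 #####.....############.....###############.aaaaa#############....
283 #####..#################...##################################....
286 ########################....#################################....
289 #######################.#...#################################....
292 #######################.......###############################....
295 .......##################.....##############............####.....
298 ........#################......#############.....................
```

The lid is closed, and the clamp is still upright. Next, get behind the clamp.

```bash

python3 -m crank '[[[0,-2,30,0,1],[0,0,30,0,1],[0,0,15,0,1],[0,0,10,0,1],[0,0,8,0,1],[0,0,8,0,1],[0,0,8,0,1],[0,0,0,0,1],[0,0,0,0,1]]]' 10
python3 go.py .415 .092 .116 0.75
```

```text
time: 30.47
position: [0.4162, 0.0927, 0.1162]
tool_rot: [-3.141, -0.022, 0.0]
ft_force: [0.3, 0.2, 0.1]
grip_width: 0.004
grip_force: 0.0
t 30.47 pos [0.4162 0.0927 0.1162] yaw 0.79 tilt 0.01 grip 0.004 gf 0.0 F [0.3 0.2 0.1] q [ 0.38 -0.09 -0.63  2.06 -0.06  1.16 -1.78]
 -> shift [-1.3  0.7  0.2] turn 0.001
```

```bash

python3 -m crank '[[[6,0,0,0,1],[5,0,0,0,1],[5,0,0,0,1],[5,0,0,0,1],[5,0,0,0,1],[0,0,0,0,1]]]' 10
python3 -m crank '[[[5,0,0,0,1],[5,0,0,0,1],[5,0,1,0,1],[5,0,1.5,0,1],[0,0,0,0,1]]]' 10
python3 go.py .468 .092 .1147 0.75
```

```text
time: 30.97
position: [0.4416, 0.093, 0.1163]
tool_rot: [3.141, 0.021, -0.005]
ft_force: [-4.5, 0.2, 2.8]
grip_width: 0.006
grip_force: 2.5
time: 31.38
position: [0.4602, 0.0932, 0.1125]
tool_rot: [3.141, 0.021, -0.009]
ft_force: [-5.1, 0.2, -0.1]
grip_width: 0.005
grip_force: 2.1
t 31.38 pos [0.4602 0.0932 0.1125] yaw 0.78 tilt 0.34 grip 0.005 gf 2.1 F [-5.1  0.2 -0.1] q [ 0.38  0.03 -0.64  1.97  0.02  1.15 -1.83]
 -> shift [ 7.8  1.3 -2.3] turn 0.001
```

Clamp is moving (about 5 N). Continue the arc.

```bash

python3 -m crank '[[[6,0.5,1,0,1],[6,0,2,0,1],[5,0,4,0,1],[5,0,5,0,1],[4,0,5,0,1],[0,0,0,0,1]]]' 10
python3 go.py .498 .092 .0862 0.75
python3 -m crank '[[[4,0,5,0,1],[4,0,6,0,1],[3,0,6,0,1],[3,0,6,0,1],[0,0,0,0,1]]]' 10
python3 go.py .507 .092 .0595 0.75
```

```text
time: 31.88
position: [0.4873, 0.0933, 0.0957]
tool_rot: [-3.141, -0.022, 0.005]
ft_force: [-3.9, -0.2, 1.3]
grip_width: 0.005
grip_force: 1.1
t 31.88 pos [0.4873 0.0933 0.0957] yaw 0.79 tilt 0.19 grip 0.005 gf 1.1 F [-3.9 -0.2  1.3] q [ 0.36  0.12 -0.63  1.93  0.08  1.12 -1.86]
 -> shift [10.7  1.4  9.5] turn 0.001
time: 32.3
position: [0.5018, 0.0934, 0.0731]
tool_rot: [-3.141, -0.022, 0.002]
ft_force: [-0.4, -0.4, 0.2]
grip_width: 0.005
grip_force: 0.2
t 32.30 pos [0.5018 0.0934 0.0731] yaw 0.79 tilt 0.08 grip 0.005 gf 0.2 F [-0.4 -0.4  0.2] q [ 0.35  0.18 -0.63  1.92  0.12  1.08 -1.89]
 -> shift [ 5.2  1.5 13.6] turn 0.001
```

```bash

python3 -m crank '[[[3,0,4,0,1],[3,0,4,0,1],[0,0,2,0,1],[0,0,0,0,1]]]' 10|egrep "posi|ft"
for i in 1 2; do python3 -m crank '[[[0,0,1.5,0,1],[0,0,1.5,0,1],[0,0,0,0,1]]]' 10|egrep "posi|ft"; done
```

```text
position: [0.509, 0.0935, 0.0639]
ft_force: [-1.1, -0.5, 1.6]
position: [0.5095, 0.0935, 0.0614]
ft_force: [-1.1, -0.4, 3.5]
position: [0.5097, 0.0935, 0.0597]
ft_force: [-3.7, 0.1, 13.0]
```

```bash

python3 -m crank '[[[0,0,1,0,1],[0,0,0.5,0,1],[0,0,0,0,1],[0,0,0,0,1]]]' 10|egrep "posi|ft"
python3 -m crank '[[[0,0,-10,0,1],[0,0,-30,0,1],[0,0,-38,0,1],[0,0,-38,0,1],[0,0,-38,0,1],[-30,0,-38,0,1],[-30,0,0,0,1],[0,0,0,0,1],[0,0,0,0,1]]]' 10
python3 - <<'E'
from cam import *
np.set_printoptions(precision=4,suppress=True)
from bench import get_image
i=get_image("side");hsv=cv2.cvtColor(i["pixels"],cv2.COLOR_RGB2HSV)
m=cv2.inRange(hsv,(0,150,60),(6,255,255))|cv2.inRange(hsv,(172,150,60),(180,255,255))
m[:240]=0;m[330:]=0;m[:,:260]=0;m[:,360:]=0;ys,xs=np.where(m);print("red side",xs.min(),xs.max(),ys.min(),ys.max(),len(xs))
for a in(0,.1,.2,1.57):
    print(a,*[np.round(proj(i,[.4465+r*np.cos(a)-h*np.sin(a),.092+y,.076+r*np.sin(a)+h*np.cos(a)]),1) for r in(.056,.09) for h in(.008,-.008) for y in(-.011,.011)])
for r in range(245,300,3):print(r,"".join("R" if m[r,x] else ("#" if v.max()<45 else ("a" if int(v[0])-int(v[2])>35 else ".")) for x,v in zip(range(250,345),i["pixels"][r,250:345])))
E
```

```text
position: [0.5098, 0.0935, 0.0595]
ft_force: [-7.6, -2.0, 22.5]
time: 34.22
position: [0.4524, 0.0923, 0.2435]
tool_rot: [3.139, 0.021, 0.006]
ft_force: [0.8, 0.5, -0.6]
grip_width: 0.01
grip_force: 0.0
red side 300 314 270 283 121
0 [316.6 274.7] [310.9 280.6] [316.5 278.8] [310.9 284.7] [305.2 267.8] [299.5 273.6] [305.3 272. ] [299.6 277.7]
0.1 [317.  273.5] [311.3 279.3] [316.4 277.3] [310.7 283.1] [305.6 265.7] [299.9 271.5] [305.1 269.6] [299.4 275.3]
0.2 [317.5 272.4] [311.8 278.3] [316.4 275.8] [310.8 281.7] [306.3 263.8] [300.6 269.6] [305.3 267.3] [299.6 273.1]
1.57 [339.3 275.2] [333.6 281.4] [333.6 271.8] [327.8 277.9] [339.8 265.8] [334. 272.] [334.  262.4] [328.1 268.5]
245 ........................aaaaaaaaaaaaa######...........................######...................
248 .....................aaaaaaaaaaaaaaaaaaaaa.#####...............................................
251 ..................aaaaaaaaaaaaaaaaaaaaaaaaaaaaa######..........................................
254 ..............aaaaaaaaaaaaaaaaaaaaaaaaaaaaaaaaaaaaaa######.....................................
257 ...
[... 792 characters left out ...]

281 ####...#.###########.aaaaaaaaaaaaaaaaaaaaaaaaaaaaaaaaaaRaaRRR...........aaaaaaaaaaaaa#######...
284 #.###..#.#..#############aaaaaaaaaaaaaaaaaaaaaaaaaaaaaaaaaaaaa.#.............aaaaa##.#######...
287 ......#....#.#....############aaaaaaaaaaaaaaaaaaaaaaaaaaaaaaaaaaa###...............##.#..#.#...
290 ...#.........#.#..#.#.#############aaaaaaaaaaaaaaaaaaaaaaaaaaaaaaaaaaaaaa..............#####.#.
293 .......#..........###....#.############.aaaaaaaaaaaaaaaaaaaaaaaaaaaaaaaaaa##.........#######...
296 ............##.........#.#....##############.aaaaaaaaaaaaaaaaaaaaaaaaaa######..#....#######....
299 ................#.#.....##........###############.aaaaaaaaaaaaaaaaaa#######################....
```

The red grip in the image matches the fully-down position, and the press ended on a hard stop. The arm is clear, so I'm handing in.

```bash
python3 -c "
from bench import job
print(job.close_job())"
```

```text
the job is handed in; nothing more can be done
None
```

I laid the print flat in both cradles, closed the lid, then pressed the clamp down to its hard stop, and handed the job in at about 34 s; the hand-in returned no verdict, so success rests on my camera and force checks.

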